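# Brush out the leaning jar and fill it from the cup

### The arm

A 6-joint arm with a two-finger parallel gripper is mounted at the origin on the work surface. World frame = base frame: x ahead of the robot, y to its left, z up, the work surface at z = 0. Lengths are in m, angles in rad, forces in N, time in s.
With the tool pointing down it reaches from about 0.375 to 0.9 m from the base axis. Payload 3.1 kg.
Tool frame: the origin (TCP) lies between the finger pads; the fingertips stand 25 mm ahead of it and the grasp point (between the pads) lies 6 mm ahead of it; y points along the fingers, x is the direction in which the jaws open and shut, and the axes are right-handed (so a half turn about y gives the same grasp; the last joint's range is limited). The gripper opens to 87 mm and grips with 3 to 60 N. Pads are 19 mm wide; open, the fingers measure 117 mm over their backs; the gripper's body (75 mm by 190 mm) begins 51 mm behind the grasp point.
Start: joints at [1.067, 0.527, 1.433, -0, 1.181, -0.178], TCP at [0.2, 0.592, 0.219] pointing down, gripper open.
Joint ranges: [-3.08, 3.08], [-0.75, 2.2], [0.22, 2.44], [-1.43, 4.57], [0, 2.65], [-2.85, 2.85]. Speed limits (rad/s): [2.79, 2.79, 3.14, 3.14, 3.14, 3.14].

### API

Orientations are given as a unit quaternion [x, y, z, w].
In Python, from rig import robot gives the robot as it stands.
- The arm moves only by the tool carry_out, never from a script. Its argument "moves" is a list of rows, each a list of 7 numbers: the opening, from 0 (shut) to 1 (fully open), then the shift along the tool's x, y, z in cm, then the turn, a rotation vector about the tool's x, y, z in rad. In form: [[grip, x, y, z, rx, ry, rz], ...]. A call has 1 to 20 rows; each row is the pose to reach, as a shift and turn from the pose commanded when the call began, along the tool's axes at that moment; what a row does not reach only later rows make up. A row lasts 1/10 s, in which the tool goes at most 50 mm and 8.59 degrees, less where a joint would pass 70% of its speed; a pose out of reach is approached as far as the arm can. A call with a gripper value outside its range is refused whole. The fingers move at their own pace and stop on an object; "force" is the grip in N (left out, the last holds). Time passes only in rows, so rows that repeat a pose let the fingers close. It gives the time, the measured TCP pose, the force and the opening at its end, in the units of the state.
- robot.get_obs(): the state, without advancing time (a new reading comes with each control period).
- robot.camera(name): name is "scene" or "top"; returns the picture (400x640x3 uint8, red, green, blue); there is no depth.
- robot.camera_params(name): a dict with "fx", "fy", "cx", "cy" (pixels), "extrinsics" (4x4, takes a point from camera to world coordinates). Camera axes: x right, y down, z forward; pixel columns grow to the right and rows downward; lengths in m; the calibration is good to about 2 mm. A picture is of the moment at which its call begins. camera_params takes no time and is no camera call.
- robot.hand_in(): hands the job in, once; it reports no verdict.
The state is a dict: "time": time; "q": joint angles; "joint_velocities": joint speeds; "joint_torque": joint torques, N m; "position": TCP position; "tool_rot": TCP orientation; "ft_force": force on the tool from outside, world axes, zero at the start; "moment": the same for the moment, N m; "grip_width": finger opening in m.
Only numpy, scipy, OpenCV 4.12 (cv2) and the standard library are available. Lean on these libraries where they do the work, as an engineer would, in place of code of your own. Each camera call takes 0.05 s, during which the arm holds its last target.

### The job

Clean the turned jar that leans in its cradle and fill it: take the long brush from its holder, push it down to the jar's floor three times, drawing its bristle end up past the middle of the jar between the strokes, and stand it back in its holder. Then pick up the cup and tip all four wooden balls out of it into the jar, and stand the empty cup upright on the table again. Leave the other things on the table where they are.

Things in the scene. Friction and masses are not known exactly. Their poses are not given: they have to be found in the camera images.
- jar: the jar: turned pale wood, fixed in a clamped cradle that leans it 38 degrees from vertical, mouth up and roughly towards the robot. Outside 92 mm across, flaring over the last 35 mm to 120 mm at the rim; 125 mm long, wall 6 mm, floor 8 mm, inside 80 mm across below the flare. Origin: centre of the underside, 45 mm above the table; z: along its axis, out of the mouth
- jar_in (a point): centre of the jar's inner floor; axes as jar
- jar_mouth (a point): centre of the jar's rim plane, 125 mm along z from the jar's origin; axes as jar
- brush: the long round brush standing bristles down in its holder: stiff dark bristle head 52 mm across and 55 mm long, steel collar 40 mm across up to 69 mm, then a round wooden handle 18 mm across up to its rounded top at 196 mm; about 90 g. Origin: centre of the bristle end; z: along the handle towards its top
- holder: the brush holder: low open round pot of dark wood, fixed to the table, outside 84 mm in diameter, 50 mm high, inside 72 mm in diameter, floor 8 mm thick. Origin: centre of its underside on the table
- cup: the cup: plain straight turned wooden beaker without handle, standing on the table, 62 mm in diameter, 90 mm high, wall 4 mm, floor 6 mm, about 130 g, with four wooden balls inside. Origin: centre of underside; z: out of the mouth
- cup_rim (a point): centre of the cup's mouth, 90 mm along z from its origin
- ball0_center (a point): centre of one of the four wooden balls, 24 mm in diameter, 12 g, at first in the cup
- ball1_center (a point): centre of one of the four wooden balls, 24 mm in diameter, 12 g, at first in the cup
- ball2_center (a point): centre of one of the four wooden balls, 24 mm in diameter, 12 g, at first in the cup
- ball3_center (a point): centre of one of the four wooden balls, 24 mm in diameter, 12 g, at first in the cup
- plaque: flat round carving blank, pale wood disc 140 mm across, 22 mm thick, bystander; origin centre of underside
- baluster: turned pale wood baluster standing upright, 56 mm across, 145 mm high, bystander; origin centre of underside
- mallet: dark wood mallet lying flat, bystander: head 55 x 110 x 60 mm centred 90 mm along +x from the origin, round handle running back to 120 mm along -x; origin on the table
- gouge_a: carving gouge lying on the table, bystander: wooden handle 110 mm along -x, steel blade 90 mm along +x, 22 mm high; origin where they meet, at table level
- gouge_b: second gouge, like gouge_a, bystander
- blank: pale wood block 100 x 60 x 50 mm, bystander; origin centre of underside
- case: open shallow blue plastic case 120 x 160 x 35 mm, bystander; origin centre of underside
Mind the look-alikes: they are no part of the job. What is shaped like the part that bears jar but purple is not meant.

How it is judged:
On the way, in this order (a step that is already met when the one before it is completed fails the run):
1. the brush is down at the jar's floor (bristle end within 30 mm of its centre) (distance between brush and jar_in below 0.03 m), for 0.05 s.
2. the brush is pulled up, bristle end more than 50 mm above the jar's floor (z of brush in the frame of jar_in above 0.05 m), for 0.05 s.
3. down at the floor a second time (distance between brush and jar_in below 0.03 m), for 0.05 s.
4. pulled up a second time (z of brush in the frame of jar_in above 0.05 m), for 0.05 s.
5. down at the floor a third time (distance between brush and jar_in below 0.03 m), for 0.05 s.
6. the brush stands in its holder again, released (distance between brush and holder below 0.032 m and angle between brush's own z axis and vertical below 0.5 rad and contact force between the fingers and brush below 0.05 N and linear speed of brush below 0.03 m/s), for 0.2 s.
7. the cup is tipped over by more than 65 degrees with its mouth within 120 mm of the jar's mouth (angle between cup's own z axis and vertical above 1.13 rad and distance between cup_rim and jar_mouth below 0.12 m), for 0.1 s.
At the end, for the whole second after the job is handed in: All four balls inside the jar, below its rim; brush in its holder, bristle end within 32 mm of the holder's origin, under 28 degrees from vertical; cup upright (within 7 degrees) on the table (within 6 mm); all released and at rest (all of step 6 and z of ball0_center in the frame of jar_in between 0 and 0.117 m and x of ball0_center in the frame of jar_in between -0.036 and 0.036 m and y of ball0_center in the frame of jar_in between -0.036 and 0.036 m and z of ball1_center in the frame of jar_in between 0 and 0.117 m and x of ball1_center in the frame of jar_in between -0.036 and 0.036 m and y of ball1_center in the frame of jar_in between -0.036 and 0.036 m and z of ball2_center in the frame of jar_in between 0 and 0.117 m and x of ball2_center in the frame of jar_in between -0.036 and 0.036 m and y of ball2_center in the frame of jar_in between -0.036 and 0.036 m and z of ball3_center in the frame of jar_in between 0 and 0.117 m and x of ball3_center in the frame of jar_in between -0.036 and 0.036 m and y of ball3_center in the frame of jar_in between -0.036 and 0.036 m and angle between cup's own z axis and vertical below 0.12 rad and height (world z) of cup between -0.006 and 0.006 m and linear speed of cup below 0.03 m/s and contact force between the fingers and cup below 0.05 N); the robot touches nothing.
It fails at once if a bystander is moved by more than 40 mm (distance of any of plaque, baluster, mallet, gouge_a, gouge_b, blank, case from where it was at the start of the episode above 0.04 m).
It also fails if it takes over 72 s, if anything falls off the work surface, if the arm or the gripper's body presses on something with over 40 N, if the wrist force passes 120 N, or if a joint passes its speed limit or range.

## Working session

There is one attempt and no reset: what is moved stays moved. The work goes in short steps, Python scripts to look and compute and a tool call to move; the robot and the scene stay as the last step left them, time stands still between calls to the robot, and variables do not carry over. Pictures are saved under pics/ and viewed, and the job is handed in when it is done.

Besides the shell and the picture viewer there is one more tool, called as name(argument=value, ...) on one line, values as JSON. carry_out: Moves the arm, as the interface text tells. Its arguments: {"type":"object","properties":{"moves":{"type":"array"},"force":{"type":"number"}},"required":["moves"]}

```bash
ls; mkdir -p pics
python3 - <<'E'
from rig import robot
import cv2
for n in("scene","top"):
    cv2.imwrite(f"pics/{n}0.png",robot.camera(n)[:,:,::-1]); p=robot.camera_params(n); print(n,p)
print(robot.get_obs())
E
```

```text
pics
scene {'fx': 426.489972217519, 'fy': 426.489972217519, 'cx': 326.9546900309919, 'cy': 200.37308351837459, 'extrinsics': array([[-0.72296471,  0.59032166, -0.35894618,  1.05068112],
       [ 0.69086239,  0.61351237, -0.38250716,  0.54065736],
       [-0.00558434, -0.5245216 , -0.85137883,  1.38583763],
       [ 0.        ,  0.        ,  0.        ,  1.        ]])}
top {'fx': 396.92904315520116, 'fy': 396.92904315520116, 'cx': 321.2010509554132, 'cy': 201.2650309959957, 'extrinsics': array([[-0.02316562, -0.99641036,  0.08142326,  0.41409343],
       [-0.99962576,  0.02427153,  0.01261859, -0.02951031],
       [-0.01454956, -0.08110047, -0.99659973,  1.18041911],
       [ 0.        ,  0.        ,  0.        ,  1.        ]])}
{'time': 0.1, 'q': array([ 1.06651910e+00,  5.28363752e-01,  1.43377984e+00, -2.85003564e-05,
        1.18140760e+00, -1.78528914e-01]), 'joint_velocities': array([ 0.00350721, -0.00245079, -0.00244527,  0.00027673, -0.00222544,
       -0.00082114]), 'joint_torque': array([-3.08710569e-04, -4.40990138e+01, -1.77151644e+01,  6.34375541e-02,
        5.34616050e-02, -4.46460695e-05]), 'position': array([0.19967788, 0.59153465, 0.2180735 ]), 'tool_rot': array([ 0.57476349,  0.41168677, -0.41292938, -0.57415178]), 'ft_force': array([0.56546396, 0.64029373, 0.6557841 ]), 'moment': array([-0.00100867,  0.03657999, -0.00254386]), 'grip_width': 0.08723826174882238}
```

View pics/scene0.png

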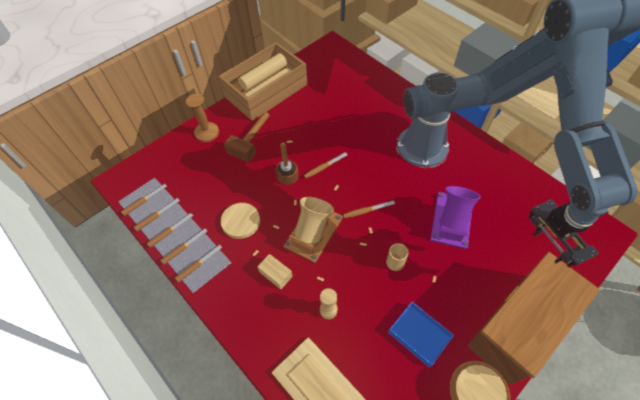

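View pics/top0.png

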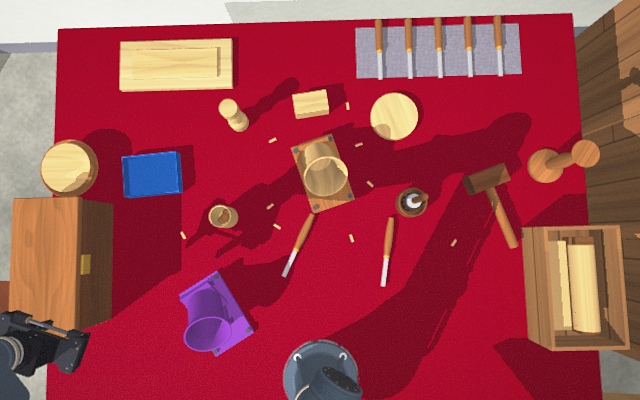

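Top view: the pale jar in its wooden cradle is at about (322,172). The purple look-alike at (215,315) is not meant. The brush in its dark holder is at (411,202) and the cup with balls at (223,216). The baluster at (233,115) is a bystander. I'll enlarge these to confirm.

Run:
```python
import cv2,numpy as np
t=cv2.imread("pics/top0.png");s=cv2.imread("pics/scene0.png")
a=cv2.resize(t[120:250,190:450],None,fx=3,fy=3,interpolation=cv2.INTER_CUBIC)
b=cv2.resize(s[130:280,260:430],None,fx=4,fy=4,interpolation=cv2.INTER_CUBIC)
cv2.imwrite("pics/ct.png",a);cv2.imwrite("pics/cs.png",b)
from scipy.spatial.transform import Rotation as R
from rig import robot
print(R.from_quat(robot.get_obs()['tool_rot']).as_matrix().round(3))
```

```text
[[ 0.32  -0.001 -0.947]
 [ 0.947 -0.002  0.32 ]
 [-0.002 -1.     0.   ]]
```

View pics/ct.png

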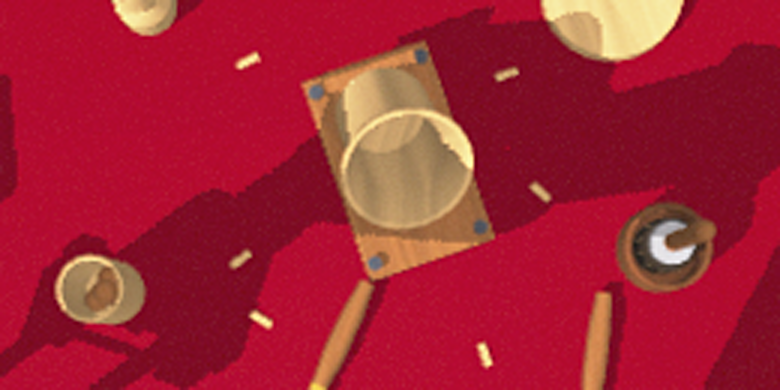

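View pics/cs.png

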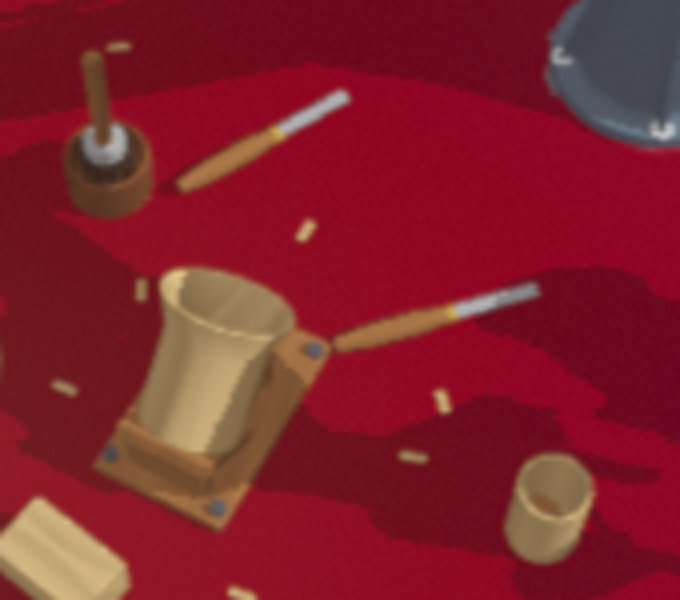

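```bash
cat > h.py <<'E'
import numpy as np
from rig import robot
P={n:robot.camera_params(n) for n in("scene","top")}
def ray(n,u,v):
    p=P[n];E=p['extrinsics'];d=E[:3,:3]@np.array([(u-p['cx'])/p['fx'],(v-p['cy'])/p['fy'],1]);return E[:3,3],d/np.linalg.norm(d)
def onz(n,u,v,z):
    o,d=ray(n,u,v);return o+d*(z-o[2])/d[2]
def tri(t,s):
    o1,d1=ray("top",*t);o2,d2=ray("scene",*s)
    A=np.c_[d1,-d2];k=np.linalg.lstsq(A,o2-o1,rcond=None)[0]
    a=o1+d1*k[0];b=o2+d2*k[1];return (a+b)/2,np.linalg.norm(a-b)
def proj(n,X):
    p=P[n];E=p['extrinsics'];c=E[:3,:3].T@(np.asarray(X)-E[:3,3]);return np.array([p['fx']*c[0]/c[2]+p['cx'],p['fy']*c[1]/c[2]+p['cy']])
T=lambda u,v:(190+(u+.5)/3-.5,120+(v+.5)/3-.5)
S=lambda u,v:(260+(u+.5)/4-.5,130+(v+.5)/4-.5)
E
python3 - <<'E'
from h import *
for k,t,s in [("mouth",(407,168),(228,308)),("bolt_far_left",(316,92),(217,508)),("bolt far right",(421,56),(111,454)),("bolt near left",(376,263),(315,350)),
 ("brushtop",(707,230),(93,58)),("collar",(672,243),(105,147)),("holder rim",(664,247),(108,160)),("cup rim",(90,288),(553,487))]:
    print(k,*[np.round(x,4) for x in tri(T(*t),S(*s))])
d={}
for k,t in dict(fl=(316,92),fr=(421,56),nr=(480,228),nl=(376,263)).items(): d[k]=onz("top",*T(*t),0.015)
print(d); 
a=(d['nl']+d['nr']-d['fl']-d['fr']); print(np.arctan2(a[1],a[0]))
b=d['fl']-d['fr'];print(np.arctan2(b[1],b[0])+np.pi/2)
for u,v in [(411,202)]:pass
E
```

```text
mouth [ 0.5668 -0.0282  0.1355] 0.0018
bolt_far_left [0.6642 0.0596 0.013 ] 0.0009
bolt far right [ 0.6973 -0.0451  0.0127] 0.0009
bolt near left [0.4916 0.0045 0.0116] 0.0014
brushtop [ 0.4998 -0.2749  0.1955] 0.0023
collar [ 0.5004 -0.2754  0.0612] 0.0017
holder rim [ 0.4991 -0.2733  0.0404] 0.0009
cup rim [0.4706 0.2655 0.0878] 0.0011
{'fl': array([0.66345327, 0.05978453, 0.015     ]), 'fr': array([ 0.69700546, -0.0453666 ,  0.015     ]), 'nr': array([ 0.52381191, -0.09899287,  0.015     ]), 'nl': array([0.49183994, 0.0039079 , 0.015     ])}
-2.83408877520264
3.450465708198011
```

```bash
cat > ov.py <<'E'
from h import *
import cv2
def circ(c,ax,r):
    ax=ax/np.linalg.norm(ax);u=np.cross(ax,[0,0,1.]) if abs(ax[2])<.99 else np.array([1.,0,0]);u/=np.linalg.norm(u);v=np.cross(ax,u)
    t=np.linspace(0,2*np.pi,60);return c+r*(np.outer(np.cos(t),u)+np.outer(np.sin(t),v))
def draw(im,n,pts,col,off,sc):
    q=np.array([(proj(n,p)+.5-off)*sc-.5 for p in pts]);cv2.polylines(im,[np.round(q*16).astype(int).reshape(-1,1,2)],False,col,1,cv2.LINE_AA,4)
yaw=-2.834;S38=np.sin(np.radians(38));C38=np.cos(np.radians(38))
ax=np.array([S38*np.cos(yaw),S38*np.sin(yaw),C38])
E
python3 - <<'E'
from ov import *
m=onz("top",*T(407,168),0.1435);ms=onz("scene",*S(228,308),0.1435);print(m,ms)
M=(m+ms)/2;print(M, M-ax*.125, M-ax*.117)
for n,f,off,sc in(("top","pics/ct.png",(190,120),3),("scene","pics/cs.png",(260,130),4)):
    im=cv2.imread(f)
    draw(im,n,circ(M,ax,.06),(255,0,0),off,sc)
    draw(im,n,circ(M-ax*.125,ax,.046),(255,0,0),off,sc)
    draw(im,n,circ(M-ax*.035,ax,.046),(255,0,0),off,sc)
    draw(im,n,circ(np.array([.499,-.2735,.05]),np.array([0,0,1.]),.042),(0,255,0),off,sc)
    draw(im,n,circ(np.array([.4999,-.275,.077]),np.array([0,0,1.]),.02),(0,255,255),off,sc)
    draw(im,n,circ(np.array([.4999,-.275,.200]),np.array([0,0,1.]),.009),(0,255,255),off,sc)
    draw(im,n,circ(np.array([.4706,.2655,.09]),np.array([0,0,1.]),.031),(255,0,0),off,sc)
    draw(im,n,circ(np.array([.4706,.2655,.0]),np.array([0,0,1.]),.031),(255,0,0),off,sc)
    cv2.imwrite(f"pics/ov_{n}.png",im)
E
```

```text
[ 0.5661943  -0.02883415  0.1435    ] [ 0.5693535  -0.02378507  0.1435    ]
[ 0.5677739  -0.02630961  0.1435    ] [ 0.64111959 -0.0030095   0.04499866] [ 0.63642547 -0.00450071  0.05130274]
```

View pics/ov_top.png

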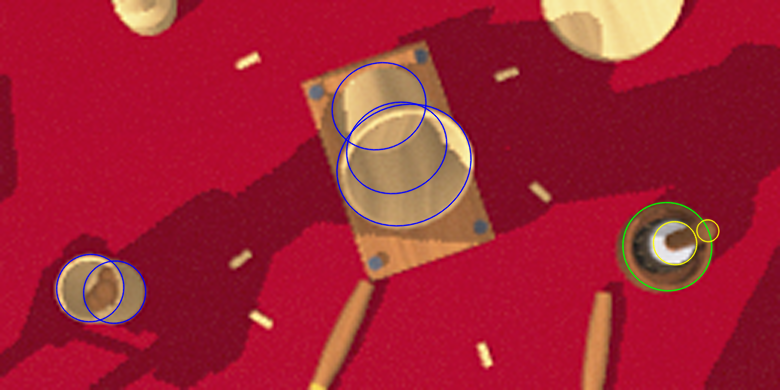

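View pics/ov_scene.png

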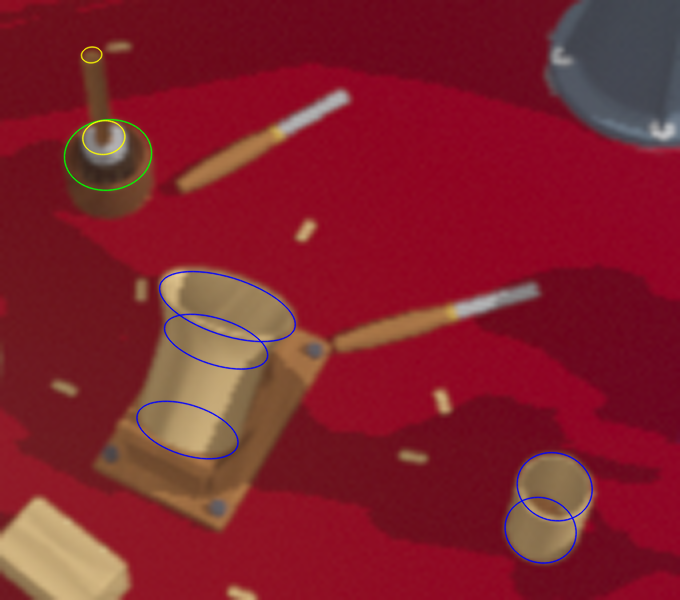

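Cup rim and base outlines fit, as do the brush and holder. The jar rim is within about 3 mm between views, and its z agrees with geometry, so I average the two. Estimates: brush (0.500,-0.275), jar mouth (0.566,-0.0285,0.1435), cup (0.4706,0.2655). Next is a helper for the relative rows.

```bash
cat >> h.py <<'E'
from scipy.spatial.transform import Rotation as R
yaw=-2.834;ax=np.array([np.sin(np.radians(38))*np.cos(yaw),np.sin(np.radians(38))*np.sin(yaw),np.cos(np.radians(38))])
MOUTH=np.array([.566,-.0285,.1435]);JIN=MOUTH-.117*ax
def frame(y,x):   # tool rot from forward y and approx jaw x
    y=np.array(y,float);y/=np.linalg.norm(y);x=np.array(x,float);x-=y*(x@y);x/=np.linalg.norm(x);return np.c_[x,y,np.cross(x,y)]
def rel(p,Rt,o=None):
    o=o or robot.get_obs();R0=R.from_quat(o['tool_rot']).as_matrix()
    s=R0.T@(np.asarray(p)-o['position'])*100;w=R.from_matrix(R0.T@Rt).as_rotvec()
    print([float(v) for v in np.r_[s.round(2),w.round(3)]])
def st():
    o=robot.get_obs();print('t',o['time'],'p',o['position'].round(4),'q',o['q'].round(3),'g',round(float(o['grip_width']),4),'F',o['ft_force'].round(1));print(R.from_quat(o['tool_rot']).as_matrix().round(3).tolist());return o
E
python3 - <<'E'
from h import *
D=frame([0,0,-1],[1,0,0])
rel([.45,.25,.32],frame([0,0,-1],[.8,.6,0]));rel([.5,-.275,.30],D);rel([.5,-.275,.17],D)
E
```

```text
[-24.37, -10.16, -34.64, 0.0, 0.602, -0.002]
[-72.5, -8.07, -56.18, 0.001, 1.245, -0.002]
[-72.48, 4.93, -56.18, 0.001, 1.245, -0.002]
```

carry_out(moves=[[1, -24.4, -10.2, -34.6, 0, 0.6, 0], [1, -24.4, -10.2, -34.6, 0, 0.6, 0], [1, -24.4, -10.2, -34.6, 0, 0.6, 0], [1, -24.4, -10.2, -34.6, 0, 0.6, 0], [1, -24.4, -10.2, -34.6, 0, 0.6, 0], [1, -24.4, -10.2, -34.6, 0, 0.6, 0], [1, -24.4, -10.2, -34.6, 0, 0.6, 0], [1, -24.4, -10.2, -34.6, 0, 0.6, 0], [1, -72.5, -8.1, -56.2, 0, 1.245, 0], [1, -72.5, -8.1, -56.2, 0, 1.245, 0], [1, -72.5, -8.1, -56.2, 0, 1.245, 0], [1, -72.5, -8.1, -56.2, 0, 1.245, 0], [1, -72.5, -8.1, -56.2, 0, 1.245, 0], [1, -72.5, -8.1, -56.2, 0, 1.245, 0], [1, -72.5, -8.1, -56.2, 0, 1.245, 0], [1, -72.5, -8.1, -56.2, 0, 1.245, 0], [1, -72.5, -8.1, -56.2, 0, 1.245, 0], [1, -72.5, -8.1, -56.2, 0, 1.245, 0], [1, -72.5, -8.1, -56.2, 0, 1.245, 0], [1, -72.5, -8.1, -56.2, 0, 1.245, 0]], force=40)

```text
time: 2.1
position: [0.5008, -0.2806, 0.2991]
tool_rot: [0.708, -0.002, 0.002, -0.706]
ft_force: [-0.2, 0.6, 0.1]
grip_width: 0.0868
```

Run:
```python
from h import *
import cv2
st()
D=frame([0,0,-1],[1,0,0]);rel([.5,-.275,.30],D);rel([.5,-.275,.168],D)
t=robot.camera("top");s=robot.camera("scene")
im=np.hstack([cv2.resize(t[130:270,330:490],None,fx=2.5,fy=2.5),cv2.resize(s[80:220,220:380],None,fx=2.5,fy=2.5)])
cv2.imwrite("pics/a1.png",im[:,:,::-1])
```

```text
t 2.1 p [ 0.5008 -0.2806  0.2991] q [-0.704  0.374  1.464 -0.002  1.302 -0.699] g 0.0868 F [-0.2  0.6  0.1]
[[1.0, 0.001, 0.005], [-0.005, -0.003, 1.0], [0.001, -1.0, -0.003]]
[-0.08, -0.09, 0.55, 0.003, -0.005, 0.001]
[-0.09, 13.11, 0.59, 0.003, -0.005, 0.001]
```

View pics/a1.png

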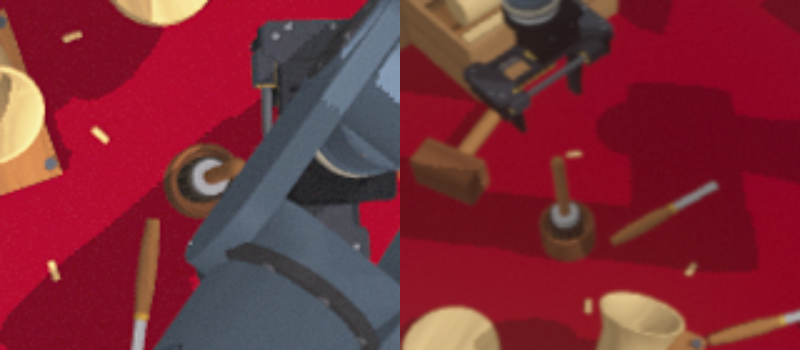

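Run:
```python
from h import *
st()
D=frame([0,0,-1],[1,0,0]);rel([.5,-.275,.30],D)
```

```text
t 2.2 p [ 0.4999 -0.276   0.299 ] q [-0.7    0.371  1.468  0.     1.304 -0.697] g 0.0871 F [-0.6  0.8 -0. ]
[[1.0, -0.001, 0.003], [-0.003, 0.001, 1.0], [-0.001, -1.0, 0.001]]
[0.01, -0.1, 0.1, -0.001, -0.003, -0.001]
```

carry_out(moves=[[1, 0, 4, 0, 0, 0, 0], [1, 0, 7, 0, 0, 0, 0], [1, 0, 10, 0, 0, 0, 0], [1, 0, 12, 0, 0, 0, 0], [1, 0, 13, 0, 0, 0, 0], [1, 0, 13, 0, 0, 0, 0], [0, 0, 13, 0, 0, 0, 0], [0, 0, 13, 0, 0, 0, 0], [0, 0, 13, 0, 0, 0, 0], [0, 0, 13, 0, 0, 0, 0], [0, 0, 13, 0, 0, 0, 0], [0, 0, 13, 0, 0, 0, 0], [0, 0, 13, 0, 0, 0, 0], [0, 0, 13, 0, 0, 0, 0], [0, 0, 13, 0, 0, 0, 0], [0, 0, 13, 0, 0, 0, 0]], force=40)

```text
time: 3.8
position: [0.5004, -0.2746, 0.1699]
tool_rot: [-0.707, 0.0, -0.0, 0.707]
ft_force: [-0.4, -0.7, -0.6]
grip_width: 0.0172
```

Run:
```python
from h import *
st()
D=frame([0,0,-1],[1,0,0]);p0=np.array([.5,-.275,.169])
# brush in hand: bristle end 0.162 m ahead of TCP (TCP z .169 - .008)
rel([.5,-.275,.30],D)
Ti=frame(-ax,[1,0,0]+0*ax)
H=.161
for h in(.15,.06,.01): rel(JIN+ax*(h+H),Ti);print(JIN+ax*(h+H))
print(JIN)
```

```text
t 3.8 p [ 0.5004 -0.2746  0.1699] q [-0.698  0.517  1.62   0.     1.005 -0.698] g 0.0172 F [-0.4 -0.7 -0.6]
[[1.0, 0.0, 0.0], [-0.0, 0.0, 1.0], [0.0, -1.0, 0.0]]
[-0.04, -13.01, -0.03, -0.0, -0.0, 0.0]
[-4.83, -12.65, 21.0, 0.225, 0.073, -0.624]
[ 0.45216749 -0.06466176  0.29637409]
[0.45, -5.55, 22.68, 0.225, 0.073, -0.624]
[ 0.50497639 -0.04788569  0.22545312]
[3.39, -1.61, 23.61, 0.225, 0.073, -0.624]
[ 0.53431466 -0.03856565  0.18605258]
[ 0.63465157 -0.0066911   0.05130274]
```

carry_out(moves=[[0, 0, -3, 0, 0, 0, 0], [0, 0, -6, 0, 0, 0, 0], [0, 0, -10, 0, 0, 0, 0], [0, 0, -14, 0, 0, 0, 0], [0, -2, -17, 0, 0.067, 0.022, -0.187], [0, -4, -19, 0, 0.135, 0.044, -0.374], [0, -5.4, -19, 0, 0.18, 0.058, -0.5], [0, -5.4, -19, 3, 0.225, 0.073, -0.624], [0, -5.4, -18, 7, 0.225, 0.073, -0.624], [0, -5.4, -17, 11, 0.225, 0.073, -0.624], [0, -5.4, -16, 15, 0.225, 0.073, -0.624], [0, -5.4, -15, 18, 0.225, 0.073, -0.624], [0, -5.4, -13.5, 20.8, 0.225, 0.073, -0.624], [0, -5.4, -13.5, 20.8, 0.225, 0.073, -0.624], [0, -5.4, -13.5, 20.8, 0.225, 0.073, -0.624], [0, -5.4, -13.5, 20.8, 0.225, 0.073, -0.624]])

```text
time: 5.4
position: [0.4472, -0.0681, 0.3056]
tool_rot: [-0.591, -0.192, -0.242, 0.745]
ft_force: [0.3, 0.5, -2.2]
grip_width: 0.017
```

Run:
```python
from h import *
import cv2
st();print(ax, JIN+.322*ax)
t=robot.camera("top");s=robot.camera("scene")
im=np.hstack([cv2.resize(t[110:250,250:410],None,fx=2.5,fy=2.5),cv2.resize(s[130:270,230:390],None,fx=2.5,fy=2.5)])
cv2.imwrite("pics/a2.png",im[:,:,::-1])
```

```text
t 5.4 p [ 0.4472 -0.0681  0.3056] q [-0.828  0.017  2.145  0.832  0.855 -1.278] g 0.017 F [ 0.3  0.5 -2.2]
[[0.809, 0.588, 0.001], [-0.135, 0.185, 0.974], [0.572, -0.788, 0.229]]
[-0.58676552 -0.18640084  0.78801075] [ 0.44571307 -0.06671217  0.3050422 ]
```

View pics/a2.png

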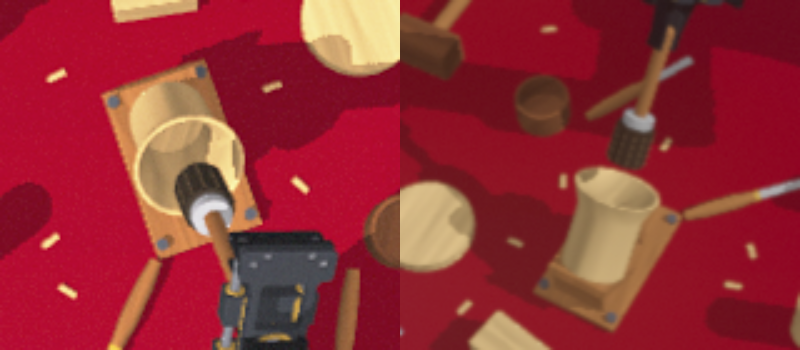

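carry_out(moves=[[0, 0, 2, 0, 0, 0, 0], [0, 0, 4, 0, 0, 0, 0], [0, 0, 6, 0, 0, 0, 0], [0, 0, 8, 0, 0, 0, 0], [0, 0, 10, 0, 0, 0, 0], [0, 0, 11, 0, 0, 0, 0], [0, 0, 12, 0, 0, 0, 0], [0, 0, 12, 0, 0, 0, 0]])

```text
time: 6.3
position: [0.5177, -0.0453, 0.2096]
tool_rot: [-0.59, -0.191, -0.242, 0.746]
ft_force: [-0.6, -0.5, -0.8]
grip_width: 0.0171
```

Run:
```python
from h import *
import cv2
o=st();print((o['position']-JIN)@ax-.162,JIN+ax*((o['position']-JIN)@ax)-o['position'])
t=robot.camera("top");s=robot.camera("scene")
im=np.hstack([cv2.resize(t[110:250,250:410],None,fx=2.5,fy=2.5),cv2.resize(s[130:270,230:390],None,fx=2.5,fy=2.5)])
cv2.imwrite("pics/a3.png",im[:,:,::-1])
```

```text
t 6.3 p [ 0.5177 -0.0453  0.2096] q [-0.618  0.318  2.164  1.2    0.555 -1.566] g 0.0171 F [-0.6 -0.5 -0.8]
[[0.81, 0.586, 0.001], [-0.136, 0.186, 0.973], [0.57, -0.788, 0.231]]
0.03860948122718763 [-0.00073965  0.00121148 -0.00026418]
```

View pics/a3.png

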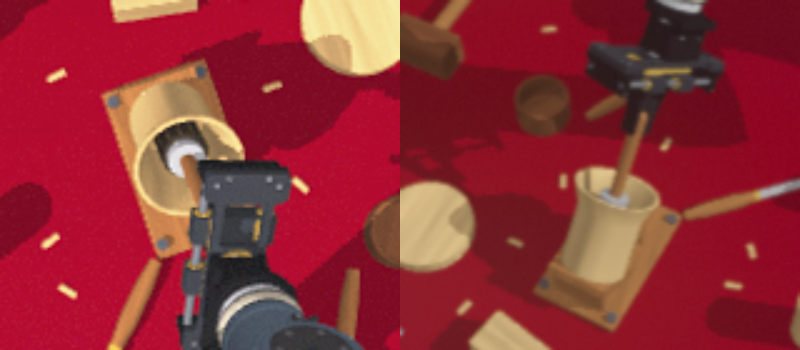

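carry_out(moves=[[0, 0, 1.5, 0, 0, 0, 0], [0, 0, 2.5, 0, 0, 0, 0], [0, 0, 3, 0, 0, 0, 0], [0, 0, 3.3, 0, 0, 0, 0], [0, 0, 3.3, 0, 0, 0, 0], [0, 0, 3.3, 0, 0, 0, 0]])

```text
time: 7.0
position: [0.5361, -0.0382, 0.1847]
tool_rot: [-0.59, -0.191, -0.242, 0.746]
ft_force: [-0.5, -0.5, -0.7]
grip_width: 0.0172
```

Run:
```python
from h import *
o=st();print((o['position']-JIN)@ax-.162)
```

```text
t 7.0 p [ 0.5361 -0.0382  0.1847] q [-0.571  0.395  2.154  1.336  0.509 -1.68 ] g 0.0172 F [-0.5 -0.5 -0.7]
[[0.81, 0.587, 0.0], [-0.135, 0.186, 0.973], [0.571, -0.788, 0.23]]
0.006846724641652646
```

carry_out(moves=[[0, 0, 0.4, 0, 0, 0, 0], [0, 0, 0.6, 0, 0, 0, 0], [0, 0, 0.6, 0, 0, 0, 0], [0, 0, -2, 0, 0, 0, 0], [0, 0, -5, 0, 0, 0, 0], [0, 0, -7.2, 0, 0, 0, 0], [0, 0, -7.2, 0, 0, 0, 0], [0, 0, -7.2, 0, 0, 0, 0]])

```text
time: 7.8
position: [0.4942, -0.0518, 0.2414]
tool_rot: [-0.59, -0.192, -0.242, 0.746]
ft_force: [1.1, -0.3, -1.3]
grip_width: 0.0171
```

Run:
```python
from h import *
o=st();print((o['position']-JIN)@ax-.162,JIN+ax*((o['position']-JIN)@ax)-o['position'])
```

```text
t 7.8 p [ 0.4942 -0.0518  0.2414] q [-0.678  0.217  2.17   1.056  0.631 -1.447] g 0.0171 F [ 1.1 -0.3 -1.3]
[[0.809, 0.588, 0.0], [-0.135, 0.186, 0.973], [0.572, -0.788, 0.23]]
0.07860877355245577 [-0.0007181   0.00025934 -0.00047336]
```

Now at h = 0.079. The second stroke goes down 7.6 cm and back up, and the third goes down.

carry_out(moves=[[0, 0, 2.5, 0, 0, 0, 0], [0, 0, 5, 0, 0, 0, 0], [0, 0, 7, 0, 0, 0, 0], [0, 0, 7.6, 0, 0, 0, 0], [0, 0, 7.6, 0, 0, 0, 0], [0, 0, 7.6, 0, 0, 0, 0], [0, 0, 5, 0, 0, 0, 0], [0, 0, 2, 0, 0, 0, 0], [0, 0, 0, 0, 0, 0, 0], [0, 0, 0, 0, 0, 0, 0], [0, 0, 0, 0, 0, 0, 0], [0, 0, 2.5, 0, 0, 0, 0], [0, 0, 5, 0, 0, 0, 0], [0, 0, 7, 0, 0, 0, 0], [0, 0, 7.6, 0, 0, 0, 0], [0, 0, 7.6, 0, 0, 0, 0], [0, 0, 7.6, 0, 0, 0, 0]])

```text
time: 9.5
position: [0.5383, -0.0369, 0.1806]
tool_rot: [-0.59, -0.191, -0.241, 0.747]
ft_force: [0.8, -0.6, -0.8]
grip_width: 0.0171
```

Run:
```python
from h import *
import cv2
o=st();print((o['position']-JIN)@ax-.162,JIN+ax*((o['position']-JIN)@ax)-o['position'])
t=robot.camera("top");s=robot.camera("scene")
im=np.hstack([cv2.resize(t[110:250,250:410],None,fx=2.5,fy=2.5),cv2.resize(s[130:270,230:390],None,fx=2.5,fy=2.5)])
cv2.imwrite("pics/a4.png",im[:,:,::-1])
# exit: along axis to h .17, then lift, untilt over holder
D=frame([0,0,-1],[1,0,0])
rel(JIN+ax*(.17+.162),R.from_quat(o['tool_rot']).as_matrix())
rel([.45,-.2,.36],D);rel([.499,-.2735,.32],D)
```

```text
t 9.5 p [ 0.5383 -0.0369  0.1806] q [-0.564  0.407  2.153  1.353  0.504 -1.694] g 0.0171 F [ 0.8 -0.6 -0.8]
[[0.811, 0.586, -0.0], [-0.135, 0.188, 0.973], [0.57, -0.789, 0.231]]
0.0019990758207963644 [ 7.74603701e-05 -3.47469374e-04 -2.45142721e-05]
[-0.05, -16.75, -0.01, 0.001, 0.0, 0.001]
[5.24, -22.33, -11.71, -0.225, -0.073, 0.624]
[7.92, -17.67, -19.78, -0.225, -0.073, 0.624]
```

View pics/a4.png

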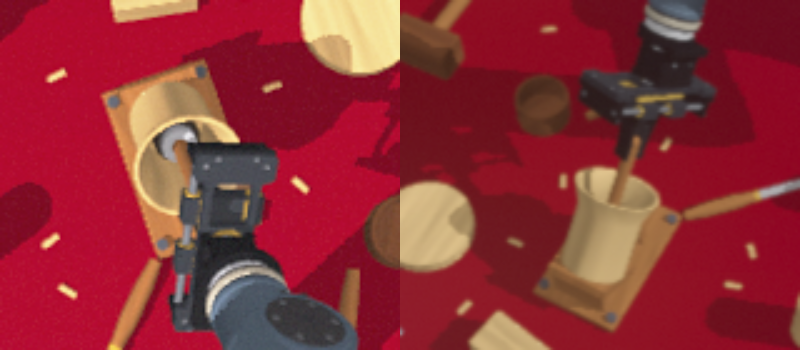

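carry_out(moves=[[0, 0, -4, 0, 0, 0, 0], [0, 0, -8, 0, 0, 0, 0], [0, 0, -12, 0, 0, 0, 0], [0, 0, -16.8, 0, 0, 0, 0], [0, 2, -19, -4, 0, 0, 0], [0, 4, -21, -8, 0, 0, 0], [0, 5.2, -22.3, -11.7, -0.06, -0.02, 0.16], [0, 6, -21, -14, -0.113, -0.037, 0.31], [0, 7, -20, -17, -0.17, -0.055, 0.47], [0, 7.9, -17.7, -19.8, -0.225, -0.073, 0.624], [0, 7.9, -17.7, -19.8, -0.225, -0.073, 0.624], [0, 7.9, -17.7, -19.8, -0.225, -0.073, 0.624], [0, 7.9, -17.7, -19.8, -0.225, -0.073, 0.624]])

```text
time: 10.9
position: [0.4982, -0.2729, 0.3199]
tool_rot: [-0.707, -0.0, 0.0, 0.708]
ft_force: [-0.3, -0.1, -1.1]
grip_width: 0.0173
```

Run:
```python
from h import *
import cv2
D=frame([0,0,-1],[1,0,0])
o=st();rel([.499,-.2735,.172],D)
t=robot.camera("top");s=robot.camera("scene")
im=np.hstack([cv2.resize(t[130:270,330:490],None,fx=2.5,fy=2.5),cv2.resize(s[80:220,220:380],None,fx=2.5,fy=2.5)])
cv2.imwrite("pics/a5.png",im[:,:,::-1])
```

```text
t 10.9 p [ 0.4982 -0.2729  0.3199] q [-6.980e-01  3.480e-01  1.446e+00  1.000e-03  1.349e+00 -6.990e-01] g 0.0173 F [-0.3 -0.1 -1.1]
[[1.0, 0.0, -0.001], [0.001, 0.002, 1.0], [0.0, -1.0, 0.002]]
[0.08, 14.79, -0.09, -0.002, 0.001, 0.0]
```

View pics/a5.png

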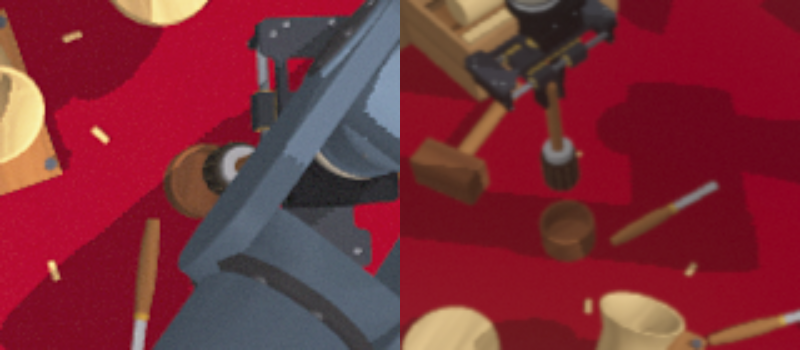

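carry_out(moves=[[0, 0.1, 4, 0, 0, 0, 0], [0, 0.1, 8, 0, 0, 0, 0], [0, 0.1, 11, 0, 0, 0, 0], [0, 0.1, 13, 0, 0, 0, 0], [0, 0.1, 14, 0, 0, 0, 0], [0, 0.1, 14.6, 0, 0, 0, 0], [0, 0.1, 14.8, 0, 0, 0, 0], [0, 0.1, 14.8, 0, 0, 0, 0]])

```text
time: 11.8
position: [0.5, -0.2743, 0.1732]
tool_rot: [0.708, 0.0, 0.001, -0.707]
ft_force: [0.4, 0.6, -0.6]
grip_width: 0.0173
```

Run:
```python
from h import *
import cv2
o=st()
t=robot.camera("top");s=robot.camera("scene")
im=np.hstack([cv2.resize(t[130:270,330:490],None,fx=2.5,fy=2.5),cv2.resize(s[80:220,220:380],None,fx=2.5,fy=2.5)])
cv2.imwrite("pics/a6.png",im[:,:,::-1])
```

```text
t 11.8 p [ 0.5    -0.2743  0.1732] q [-0.698  0.511  1.62   0.     1.008 -0.697] g 0.0173 F [ 0.4  0.6 -0.6]
[[1.0, 0.002, 0.0], [-0.0, -0.001, 1.0], [0.002, -1.0, -0.001]]
```

View pics/a6.png

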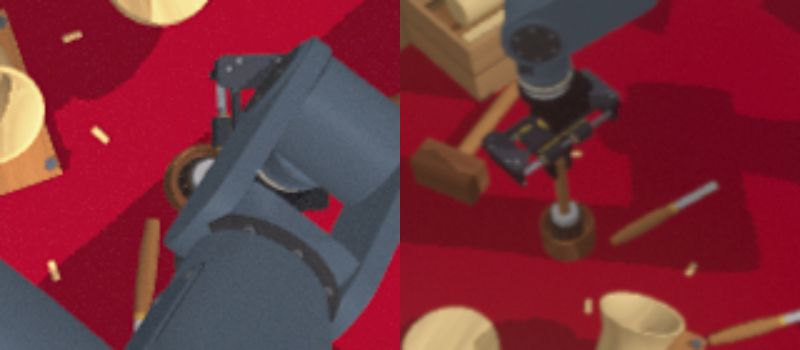

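carry_out(moves=[[0, 0, 0.2, 0, 0, 0, 0], [0, 0, 0.3, 0, 0, 0, 0], [0, 0, 0.3, 0, 0, 0, 0], [0.4, 0, 0.3, 0, 0, 0, 0], [0.6, 0, 0.3, 0, 0, 0, 0], [0.8, 0, 0.3, 0, 0, 0, 0], [1, 0, 0.3, 0, 0, 0, 0], [1, 0, 0.3, 0, 0, 0, 0], [1, 0, -2, 0, 0, 0, 0], [1, 0, -6, 0, 0, 0, 0], [1, 0, -10, 0, 0, 0, 0], [1, 0, -15, 0, 0, 0, 0], [1, 0, -15, 0, 0, 0, 0], [1, 0, -15, 0, 0, 0, 0]])

```text
time: 13.3
position: [0.5, -0.274, 0.3236]
tool_rot: [0.708, 0.001, 0.001, -0.706]
ft_force: [-0.4, 1.1, -0.8]
grip_width: 0.0859
```

Run:
```python
from h import *
import cv2
o=st()
t=robot.camera("top");s=robot.camera("scene")
im=np.hstack([cv2.resize(t[130:270,330:490],None,fx=2.5,fy=2.5),cv2.resize(s[80:220,220:380],None,fx=2.5,fy=2.5)])
cv2.imwrite("pics/a7.png",im[:,:,::-1])
```

```text
t 13.3 p [ 0.5    -0.274   0.3236] q [-0.697  0.346  1.438 -0.     1.354 -0.697] g 0.0859 F [-0.4  1.1 -0.8]
[[1.0, 0.003, -0.0], [0.0, -0.002, 1.0], [0.003, -1.0, -0.002]]
```

View pics/a7.png

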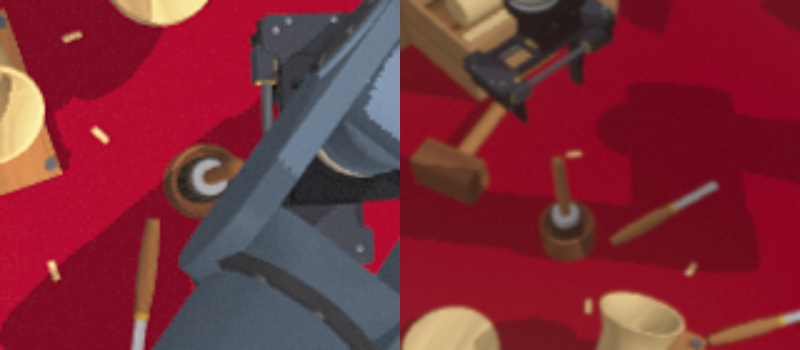

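```bash
cat > kin.py <<'E'
from h import *
from scipy.optimize import least_squares
Q=np.array([[1.0665,.52836,1.43378,0,1.1814,-.17853],[-.7,.371,1.468,0,1.304,-.697],[-.698,.517,1.62,0,1.005,-.698],[-.828,.017,2.145,.832,.855,-1.278],[-.618,.318,2.164,1.2,.555,-1.566],[-.571,.395,2.154,1.336,.509,-1.68],[-.678,.217,2.17,1.056,.631,-1.447],[-.564,.407,2.153,1.353,.504,-1.694],[-.697,.346,1.438,0,1.354,-.697]])
X=np.array([[.19968,.59153,.21807],[.4999,-.276,.299],[.5004,-.2746,.1699],[.4472,-.0681,.3056],[.5177,-.0453,.2096],[.5361,-.0382,.1847],[.4942,-.0518,.2414],[.5383,-.0369,.1806],[.5,-.274,.3236]])
Ry=lambda t:R.from_euler('y',t).as_matrix();Rz=lambda t:R.from_euler('z',t).as_matrix()
def fk(q,p):
    L1,L2,Lt,h,off,off2,a=p
    W=Rz(q[0])@Ry(q[1]+q[2])@Rz(q[3])@Ry(q[4])
    el=Rz(q[0])@(np.array([a,off,h])+Ry(q[1])@[0,0,L1]); wr=el+Rz(q[0])@Ry(q[1]+q[2])@[0,0,L2]
    t=wr+W@[0,off2,Lt]
    T=W@Rz(q[5])
    return t,T,wr,el
def fit():
    f=lambda p:np.concatenate([fk(q,p)[0]-x for q,x in zip(Q,X)])
    return least_squares(f,[.4,.35,.2,.3,.11,0,0])
def tool(q,p):  # tool matrix: y forward
    t,T,wr,el=fk(q,p); return t,T@R0,wr,el
r=fit();PP=r.x
R0=fk(Q[0],PP)[1].T@R.from_quat([ 0.57476349,  0.41168677, -0.41292938, -0.57415178]).as_matrix()
LO=np.array([-3.08,-.75,.22,-1.43,0,-2.85]);HI=np.array([3.08,2.2,2.44,4.57,2.65,2.85])
def ik(p,Rt,q0):
    g=lambda q:np.r_[(tool(q,PP)[0]-p)*10,R.from_matrix(tool(q,PP)[1].T@Rt).as_rotvec()]
    s=least_squares(g,np.clip(q0,LO+.01,HI-.01),bounds=(LO,HI));return s.x,np.abs(s.fun).max()
E
python3 - <<'E'
from kin import *
print(PP.round(4),np.abs(r.fun).max().round(4))
print(R0.round(3))
print((tool(np.array([-.828,.017,2.145,.832,.855,-1.278]),PP)[1]).round(3))
E
```

```text
[ 0.5782  0.2888  0.2463  0.0956  0.1589 -0.0458  0.0472] 0.0272
[[-1.  0.  0.]
 [ 0. -0.  1.]
 [ 0.  1.  0.]]
[[ 0.809  0.588  0.001]
 [-0.135  0.185  0.974]
 [ 0.572 -0.788  0.229]]
```

```bash
python3 - <<'E'
s=open('kin.py').read()
s=s.replace("L1,L2,Lt,h,off,off2,a=p","L1,L2,Lt,h,off,off2,a,b,c=p").replace("@[0,0,L2]","@[b,0,L2]").replace("t=wr+W@[0,off2,Lt]","t=wr+W@[c,off2,Lt]").replace(".11,0,0]",".11,0,0,0,0]")
open('kin.py','w').write(s)
E
python3 - <<'E'
from kin import *
print(PP.round(4),np.abs(r.fun).max().round(4))
E
```

```text
[ 5.875e-01  3.910e-01  3.089e-01  2.742e-01  1.112e-01 -2.000e-04
  8.000e-04  1.142e-01 -0.000e+00] 0.0003
```

```bash
cat > pour.py <<'E'
from kin import *
CUP=np.array([.4706,.2655,0]);ZG=.055
def grasp(az,be):
    f=np.array([np.cos(az)*np.cos(be),np.sin(az)*np.cos(be),-np.sin(be)])
    x=np.array([np.sin(az),-np.cos(az),0]);
    return f,x
def pose_grasp(az,be,sgn):
    f,x=grasp(az,be);Rt=frame(f,sgn*x);return CUP+[0,0,ZG]-.006*f,Rt
def pose_pour(az,be,sgn,th,head,lip):
    # cup axis leans to heading 'head' by th
    k=np.array([-np.sin(head),np.cos(head),0]) # axis: z -> heading
    Rot=R.from_rotvec(k*th).as_matrix();c=Rot@[0,0,1.]
    return Rot,c
def pour_tool(Rg,th,head,spin,lip):
    k=np.array([-np.sin(head),np.cos(head),0])
    Rot=R.from_rotvec(k*th).as_matrix()@Rz(spin);c=Rot[:,2]
    down=np.array([0,0,-1.])-c*(-c[2]);down/=np.linalg.norm(down)
    g=lip-.031*down-(.09-ZG)*c
    Rt=Rot@Rg;return g-.006*Rt[:,1],Rt,c,g
def bodyclr(p,Rt):
    # gripper body box x +-95, z +-37, y from -45-100..-45 (tool), + fingers
    best=9;tab=9
    for X in np.linspace(-.095,.095,9):
        for Z in(-.0375,0,.0375):
            for Y in(-.045,-.09,-.15):
                w=p+Rt@[X,Y,Z];d=w-MOUTH;a=d@ax;rr=np.linalg.norm(d-a*ax)
                out=max(rr-.06,a,-a-.135);best=min(best,out);tab=min(tab,w[2])
    for X in(-.06,-.035,.035,.06):
        for Y in(.025,0,-.03):
            for Z in (-.0095,.0095):
                w=p+Rt@[X,Y,Z];d=w-MOUTH;a=d@ax;rr=np.linalg.norm(d-a*ax)
                best=min(best,max(rr-.06,a,-a-.135));tab=min(tab,w[2])
    return best,tab
E
python3 - <<'E'
from pour import *
lip=MOUTH+[.005,.02,.042]
res=[]
for azd in(0,20,40,60):
  for bed in(15,25,35):
    for sgn in(1,-1):
      p,Rg=pose_grasp(np.radians(azd),np.radians(bed),sgn)
      bs=min((ik(p,Rg,q0) for q0 in([.4,.6,1.8,0,.3,0],[.3,.8,1.6,1,.5,-1],[.3,.8,1.6,-1,.5,1],[.3,.8,1.6,3,.5,-1.5])),key=lambda a:a[1])
      if bs[1]>1e-3: continue
      for hd in(-60,-90,-120):
        for sp in(-30,0,30):
          pp,Rp,c,g=pour_tool(Rg,np.radians(115),np.radians(hd),np.radians(sp),lip)
          q,e=ik(pp,Rp,bs[0])
          if e<1e-3:
            b,t=bodyclr(pp,Rp);res.append((b,azd,bed,sgn,hd,sp,bs[0].round(2).tolist(),q.round(2).tolist(),round(bodyclr(p,Rg)[1],3),tool(bs[0],PP)[2].round(2)))
res.sort(key=lambda a:-a[0])
print(len(res))
for r_ in res[:14]:print(r_)
E
```

```text
34
(np.float64(0.0408568733498897), 0, 35, 1, -60, -30, [0.56, 0.96, 2.3, 3.66, 1.07, -1.49], [-0.62, 0.77, 1.51, 0.81, 1.75, 1.7], np.float64(0.036), array([0.21, 0.27, 0.24]))
(np.float64(0.03901686027188081), 0, 25, 1, -60, -30, [0.61, 1.13, 2.32, 3.7, 1.39, -1.39], [-0.62, 0.68, 1.58, 0.79, 1.59, 1.71], np.float64(0.038), array([0.19, 0.27, 0.19]))
(np.float64(0.037222665223260926), 0, 15, 1, -60, -30, [0.65, 1.28, 2.3, 3.77, 1.67, -1.31], [-0.61, 0.58, 1.66, 0.77, 1.42, 1.73], np.float64(0.032), array([0.17, 0.27, 0.14]))
(np.float64(0.028203556536254254), 0, 25, 1, -60, 0, [0.61, 1.13, 2.32, 3.7, 1.39, -1.39], [-0.77, 0.77, 1.85, 1.15, 1.54, 1.12], np.float64(0.038), array([0.19, 0.27, 0.19]))
(np.float64(0.027165683500530214), 0, 35, 1, -60, 0, [0.56, 0.96, 2.3, 3.66, 1.07, -1.49], [-0.75, 0.85, 1.74, 1.09, 1.7, 1.14], np.float64(0.036), array([0.21, 0.27, 0.24]))
(np.float64(0.026898415396204186), 0, 15, 1, -60, 0, [0.65, 1.28, 2.3, 3.77, 1.67, -1.31], [-0.78, 0.68, 1.96, 1.22, 1.38, 1.08], np.float64(0.032), array([0.17, 0.27, 0.14]))
(np.float64(0.01466157946486218), 0, 35,
[... 683 characters left out ...]
1555926573021932), 60, 15, 1, -60, -30, [-0.35, 1.27, 2.29, 1.84, 1.4, -1.99], [-0.84, 1.02, 2.14, 1.54, 1.68, 0.4], np.float64(0.032), array([0.32, 0.  , 0.14]))
(np.float64(-0.0010125757119930287), 0, 15, 1, -120, -30, [0.65, 1.28, 2.3, 3.77, 1.67, -1.31], [-0.06, 1.18, 2.4, 3.41, 2.11, 0.54], np.float64(0.032), array([0.17, 0.27, 0.14]))
(np.float64(-0.006735467879913916), 0, 25, 1, -60, 30, [0.61, 1.13, 2.32, 3.7, 1.39, -1.39], [-0.82, 1.04, 2.01, 1.41, 1.77, 0.5], np.float64(0.038), array([0.19, 0.27, 0.19]))
(np.float64(-0.006735467879913918), 60, 25, 1, -60, -30, [-0.29, 1.12, 2.31, 1.92, 1.22, -1.87], [-0.82, 1.04, 2.01, 1.41, 1.77, 0.5], np.float64(0.038), array([0.33, 0.02, 0.19]))
```

```bash
cat > srch.py <<'E'
from pour import *
print('chest',onz("top",112,200,0.),onz("top",112,200,.15),onz("top",112,320,0.),'case',onz("top",182,150,.0),onz("top",122,195,0))
res=[]
seeds=([.7,.6,1.8,0,.6,0],[.7,.7,1.6,1.2,.8,-1],[.7,.7,1.6,-1.2,.8,1],[.7,.7,1.6,3,.8,-1.5])
for azd in(-60,-80,-100,-120,60,80,100):
  for bed in(15,30):
    for sgn in(1,-1):
      p,Rg=pose_grasp(np.radians(azd),np.radians(bed),sgn)
      sols=[a for a in (ik(p,Rg,q0) for q0 in seeds) if a[1]<1e-3]
      if not sols: continue
      for qs,_ in sols[:1]+sols[-1:]:
       for hd in(18,-10,50):
        for sp in(-30,0,30):
          h=np.radians(hd);lip=MOUTH+[-.02*np.cos(h)+.005,-.02*np.sin(h),.035]
          pp,Rp,c,g=pour_tool(Rg,np.radians(115),h,np.radians(sp),lip)
          q,e=ik(pp,Rp,qs)
          if e<1e-3:
            b,t=bodyclr(pp,Rp);mar=min((q-LO).min(),(HI-q).min(),(qs-LO).min(),(HI-qs).min())
            res.append((round(float(b),3),round(mar,2),azd,bed,sgn,hd,sp,qs.round(2).tolist(),q.round(2).tolist(),round(float(np.abs(q-qs).max()),2),tool(qs,PP)[2].round(2),tool(q,PP)[2].round(2)))
res=[r for r in res if r[0]>.015 and r[1]>.08]
res.sort(key=lambda a:a[9])
print(len(res))
for r_ in res[:16]:print(*r_)
E
python3 srch.py
```

```text
chest [ 5.29677002e-01  6.14494158e-01 -2.22044605e-16] [0.51498939 0.53265825 0.15      ] [0.17592502 0.60745869 0.        ] case [ 6.76688890e-01  4.03718252e-01 -2.22044605e-16] [0.54405206 0.58446766 0.        ]
50
0.024 0.6 100 30 1 50 -30 [-0.22, 0.94, 1.84, 1.02, 1.21, -1.22] [-0.05, 0.89, 1.08, -0.54, 2.05, 0.61] 1.83 [ 0.52 -0.    0.21] [0.78 0.07 0.39]
0.024 0.6 100 30 1 50 -30 [-0.22, 0.94, 1.84, 1.02, 1.21, -1.22] [-0.05, 0.89, 1.08, -0.54, 2.05, 0.61] 1.83 [ 0.52 -0.    0.21] [0.78 0.07 0.39]
0.019 0.32 100 15 1 50 0 [-0.28, 1.09, 1.79, 1.07, 1.43, -1.34] [-0.24, 0.98, 0.92, -0.16, 2.33, 0.5] 1.84 [ 0.52 -0.03  0.14] [ 0.83 -0.09  0.36]
0.019 0.32 100 15 1 50 0 [-0.28, 1.09, 1.79, 1.07, 1.43, -1.34] [-0.24, 0.98, 0.92, -0.16, 2.33, 0.5] 1.84 [ 0.52 -0.03  0.14] [ 0.83 -0.09  0.36]
0.035 0.65 100 15 1 50 -30 [-0.28, 1.09, 1.79, 1.07, 1.43, -1.34] [-0.12, 0.79, 1.14, -0.36, 1.91, 0.62] 1.95 [ 0.52 -0.03  0.14] [0.75 0.02 0.45]
0.035 0.65 100 15 1 50 -30 [-0.28, 1.09, 1.79, 1.07, 1.43, -1.34] [-0.12, 0.79, 1.14, -0.36, 1.91, 0.62] 1.95 [ 0.52 -0.03  0.14] [0.75 0.02 0.45]
0
[... 746 characters left out ...]
[-0.27, 0.96, 2.08, 1.41, 1.06, -1.45] [0.04, 0.8, 1.25, -0.67, 1.8, 0.83] 2.28 [ 0.42 -0.    0.21] [0.71 0.14 0.4 ]
0.023 0.42 100 15 1 18 -30 [-0.28, 1.09, 1.79, 1.07, 1.43, -1.34] [-0.43, 0.93, 1.08, 0.3, 2.23, 0.96] 2.29 [ 0.52 -0.03  0.14] [ 0.75 -0.22  0.36]
0.023 0.42 100 15 1 18 -30 [-0.28, 1.09, 1.79, 1.07, 1.43, -1.34] [-0.43, 0.93, 1.08, 0.3, 2.23, 0.96] 2.29 [ 0.52 -0.03  0.14] [ 0.75 -0.22  0.36]
0.043 0.39 80 15 1 50 -30 [-0.35, 1.13, 2.05, 1.41, 1.3, -1.61] [-0.02, 0.68, 1.33, -0.53, 1.61, 0.79] 2.4 [ 0.42 -0.03  0.14] [0.68 0.1  0.46]
0.043 0.39 80 15 1 50 -30 [-0.35, 1.13, 2.05, 1.41, 1.3, -1.61] [-0.02, 0.68, 1.33, -0.53, 1.61, 0.79] 2.4 [ 0.42 -0.03  0.14] [0.68 0.1  0.46]
```

```bash
sed -i 's/for azd in(.*):/for azd in(-45,-60,-75,-90,-105,-120):/; s/for bed in(15,30)/for bed in(20,35,45)/; s/r_ in res\[:16\]/r_ in res[:24]/; s/for sp in(-30,0,30)/for sp in(-60,-30,0,30,60)/; s/sols\[:1\]+sols\[-1:\]/sols[:1]/' srch.py; python3 srch.py
```

```text
chest [ 5.29677002e-01  6.14494158e-01 -2.22044605e-16] [0.51498939 0.53265825 0.15      ] [0.17592502 0.60745869 0.        ] case [ 6.76688890e-01  4.03718252e-01 -2.22044605e-16] [0.54405206 0.58446766 0.        ]
31
0.018 0.21 -60 45 -1 50 60 [0.71, 0.85, 1.68, -0.93, 1.04, 0.86] [0.23, 0.92, 1.54, -1.22, 1.7, -1.44] 2.3 [0.36 0.46 0.28] [0.58 0.25 0.26]
0.026 0.19 -60 35 -1 50 60 [0.77, 0.93, 1.64, -1.03, 1.19, 0.97] [0.24, 0.83, 1.64, -1.24, 1.53, -1.43] 2.4 [0.34 0.49 0.24] [0.54 0.25 0.3 ]
0.022 0.48 -75 20 -1 -10 30 [0.79, 1.1, 1.4, -0.95, 1.58, 1.02] [-0.0, 0.86, 1.12, -0.49, 2.02, -1.44] 2.46 [0.39 0.55 0.16] [0.76 0.11 0.4 ]
0.022 0.63 -105 20 -1 -10 60 [0.65, 1.17, 1.1, -0.66, 1.93, 1.04] [-0.0, 0.86, 1.12, -0.49, 2.02, -1.44] 2.48 [0.55 0.55 0.16] [0.76 0.11 0.4 ]
0.017 0.24 -75 45 -1 -10 60 [0.68, 0.88, 1.55, -0.76, 1.22, 0.88] [-0.2, 1.02, 0.93, -0.13, 2.41, -1.61] 2.49 [0.41 0.48 0.28] [ 0.83 -0.05  0.33]
0.04 0.13 -60 20 -1 50 60 [0.83, 1.06, 1.57, -1.13, 1.41, 1.09] [0.22, 0.69, 1.79, -1.3, 1.26, -1.41] 2.5 [0.32 0.52 0.16] [0.49 0.22 0.35]
0.017 0.39 -60 35 -1 -10 
[... 1848 characters left out ...]
45 35 -1 -10 30 [0.79, 0.9, 1.81, -1.28, 1.02, 1.06] [-0.2, 0.93, 1.0, -0.12, 2.25, -1.61] 2.67 [0.29 0.45 0.24] [ 0.81 -0.05  0.38]
0.03 0.25 -45 45 -1 -10 60 [0.72, 0.82, 1.83, -1.17, 0.87, 0.9] [-0.34, 1.02, 0.98, 0.22, 2.4, -1.78] 2.68 [0.31 0.42 0.28] [ 0.8  -0.16  0.31]
0.031 0.48 -75 20 -1 18 60 [0.79, 1.1, 1.4, -0.95, 1.58, 1.02] [0.09, 0.77, 1.33, -0.71, 1.73, -1.68] 2.7 [0.39 0.55 0.16] [0.68 0.18 0.4 ]
0.021 0.45 -60 45 -1 18 60 [0.71, 0.85, 1.68, -0.93, 1.04, 0.86] [0.01, 0.99, 1.04, -0.65, 2.2, -1.88] 2.74 [0.36 0.46 0.28] [0.79 0.12 0.32]
0.019 0.15 -45 35 -1 18 30 [0.79, 0.9, 1.81, -1.28, 1.02, 1.06] [0.08, 0.91, 1.19, -0.74, 1.99, -1.69] 2.76 [0.29 0.45 0.24] [0.73 0.17 0.34]
```

```bash
cat > s2.py <<'E'
from pour import *
def boxd(w,p,Rt):
    l=Rt.T@(w-p)
    d=9
    for lo,hi in(([-.095,-.25,-.0375],[.095,-.045,.0375]),([.031,-.06,-.0095],[.06,.025,.0095]),([-.06,-.06,-.0095],[-.031,.025,.0095])):
        c=np.clip(l,lo,hi);d=min(d,np.linalg.norm(l-c))
    return d
seeds=([.7,.6,1.8,0,.6,0],[.7,.7,1.6,1.2,.8,-1],[.7,.7,1.6,-1.2,.8,1])
if __name__=="__main__":
  res=[]
  for azd in(-60,-75,-90):
   for bed in(25,35,45):
    for sgn in(1,-1):
      p,Rg=pose_grasp(np.radians(azd),np.radians(bed),sgn)
      sols=[a for a in (ik(p,Rg,q0) for q0 in seeds) if a[1]<1e-3]
      if not sols: continue
      qs=sols[0][0]
      for hd in(0,18,35,50):
        for sp in(0,30,50,70,90):
          h=np.radians(hd);hv=np.array([np.cos(h),np.sin(h),0]);lip=MOUTH-.02*hv+[.005,0,.035]
          pp,Rp,c,g=pour_tool(Rg,np.radians(110),h,np.radians(sp),lip)
          q,e=ik(pp,Rp,qs)
          if e>1e-3: continue
          b,t=bodyclr(pp,Rp);mar=min((q-LO).min(),(HI-q).min(),(qs-LO).min(),(HI-qs).min())
          path=[g+c*k for k in(.05,.065)]+[lip+hv*.015,lip+hv*.02-[0,0,.035],MOUTH+hv*.01-ax*.03]
          bd=min(boxd(w,pp,Rp) for w in path)
          res.append((round(min(bd,b+.01),3),round(bd,3),round(float(b),3),round(mar,2),azd,bed,sgn,hd,sp,qs.round(2).tolist(),q.round(2).tolist(),tool(q,PP)[2].round(2)))
  res=[r for r in res if r[3]>.1];res.sort(key=lambda a:-a[0]);print(len(res))
  for r_ in res[:14]:print(*r_)
E
python3 s2.py
```

```text
131
0.031 0.031 0.027 0.33 -60 25 -1 0 30 [0.82, 1.02, 1.6, -1.1, 1.34, 1.05] [0.0, 0.82, 1.18, -0.5, 1.94, -1.52] [0.74 0.11 0.41]
0.031 0.031 0.038 0.33 -60 25 -1 0 50 [0.82, 1.02, 1.6, -1.1, 1.34, 1.05] [-0.12, 0.79, 1.15, -0.26, 1.96, -1.69] [0.75 0.02 0.44]
0.031 0.031 0.049 0.33 -60 25 -1 0 70 [0.82, 1.02, 1.6, -1.1, 1.34, 1.05] [-0.25, 0.8, 1.14, -0.02, 2.01, -1.83] [ 0.75 -0.08  0.44]
0.031 0.031 0.043 0.33 -60 25 -1 0 90 [0.82, 1.02, 1.6, -1.1, 1.34, 1.05] [-0.37, 0.84, 1.15, 0.2, 2.07, -1.96] [ 0.74 -0.17  0.41]
0.031 0.031 0.033 0.33 -60 25 -1 18 50 [0.82, 1.02, 1.6, -1.1, 1.34, 1.05] [0.06, 0.77, 1.3, -0.63, 1.76, -1.7] [0.69 0.15 0.41]
0.031 0.031 0.047 0.33 -60 25 -1 18 70 [0.82, 1.02, 1.6, -1.1, 1.34, 1.05] [-0.06, 0.77, 1.21, -0.4, 1.86, -1.92] [0.73 0.06 0.44]
0.031 0.031 0.044 0.33 -60 25 -1 18 90 [0.82, 1.02, 1.6, -1.1, 1.34, 1.05] [-0.19, 0.81, 1.12, -0.19, 2.0, -2.09] [ 0.76 -0.03  0.44]
0.031 0.031 0.028 0.33 -60 25 -1 35 50 [0.82, 1.02, 1.6, -1.1, 1.34, 1.05] [0.19, 0.74, 1.56, -1.0, 1.49, -1.51] [0.58 0.22 0.36]
0.031 0.031 0.048 0.33 -60 25 -1 35 70 [0.82, 1.02, 1.6, -1.1, 1.34, 1.05] [0.09, 0.71, 1.42, -0.73, 1.58, -1.85] [0.64 0.17 0.42]
0.031 0.031 0.047 0.33 -60 25 -1 35 90 [0.82, 1.02, 1.6, -1.1, 1.34, 1.05] [-0.02, 0.74, 1.27, -0.51, 1.75, -2.13] [0.7  0.1  0.44]
0.031 0.031 0.046 0.33 -60 25 -1 50 70 [0.82, 1.02, 1.6, -1.1, 1.34, 1.05] [0.18, 0.67, 1.69, -1.09, 1.29, -1.61] [0.53 0.21 0.38]
0.031 0.031 0.051 0.33 -60 25 -1 50 90 [0.82, 1.02, 1.6, -1.1, 1.34, 1.05] [0.09, 0.66, 1.5, -0.79, 1.43, -2.03] [0.61 0.17 0.43]
0.031 0.031 0.03 0.52 -75 25 -1 0 50 [0.77, 1.05, 1.43, -0.91, 1.51, 1.0] [-0.03, 0.81, 1.17, -0.44, 1.94, -1.56] [0.74 0.09 0.42]
0.031 0.031 0.041 0.52 -75 25 -1 0 70 [0.77, 1.05, 1.43, -0.91, 1.51, 1.0] [-0.15, 0.79, 1.15, -0.2, 1.97, -1.72] [ 0.75 -0.    0.44]
```

```bash
cat > plan.py <<'E'
from s2 import *
from scipy.spatial.transform import Slerp
def plan(wps,o=None,step=.04,ang=.13,rows=True,q=None,p=None,R_=None):
    """wps: (pos,Rt,[step,ang])"""
    if q is None:
        o=o or robot.get_obs();q=o['q'];p=o['position'];R_=R.from_quat(o['tool_rot']).as_matrix()
    p0,R00=p.copy(),R_.copy();out=[];mm=9;jc=9;dq=0;tz=9
    for w in wps:
        P1,R1=w[0],w[1];s_,a_=(w[2:4] if len(w)>2 else(step,ang))
        n=int(np.ceil(max(np.linalg.norm(P1-p)/s_,R.from_matrix(R_.T@R1).magnitude()/a_)));n=max(n,1)
        sl=Slerp([0,1],R.from_matrix([R_,R1]))
        for i in range(1,n+1):
            pi=p+(P1-p)*i/n;Ri=sl(i/n).as_matrix();qn,e=ik(pi,Ri,q)
            if e>1e-3:print('IKFAIL',i,pi,e)
            dq=max(dq,(np.abs(qn-q)/.1/np.array([2.79,2.79,3.14,3.14,3.14,3.14])/.7).max());q=qn
            mm=min(mm,(q-LO).min(),(HI-q).min());b,t=bodyclr(pi,Ri);jc=min(jc,b);tz=min(tz,t)
            out.append(np.r_[(R00.T@(pi-p0)*100).round(1),R.from_matrix(R00.T@Ri).as_rotvec().round(3)].tolist())
        p,R_=P1,R1
    print('rows',len(out),'margin',round(mm,2),'jarclr',round(jc,3),'minz',round(tz,3),'speed frac',round(dq,2),'qend',q.round(2))
    if rows:
        for x in out:print(x)
    return q,p,R_
E
python3 - <<'E'
from plan import *
az,be=np.radians(-60),np.radians(35)
p,Rg=pose_grasp(az,be,-1)
f=Rg[:,1];print('grasp',p,f)
D=frame([0,0,-1],[1,0,0])
pre=p-.11*f
q,pe,Re=plan([(np.array([.5,-.05,.33]),D,.045,.14),(np.array([.40,.30,.26]),Rg,.045,.14),(pre,Rg)])
q,pe,Re=plan([(p,Rg)],rows=False,q=q,p=pe,R_=Re)
qg=q
for hd in(18,35,50):
  for sp in(50,70,90):
    h=np.radians(hd);hv=np.array([np.cos(h),np.sin(h),0]);lip=MOUTH-.02*hv+[.005,0,.035]
    up=Rz(np.radians(sp))@Rg
    pp,Rp,c,g=pour_tool(Rg,np.radians(110),h,np.radians(sp),lip)
    print(hd,sp)
    try: plan([(p+[0,0,.17],Rg),(np.r_[(g-hv*.06)[:2],g[2]+.06],up),(pp,Rp)],rows=False,q=qg,p=p,R_=Rg)
    except Exception as ex: print(ex)
E
```

```text
grasp [0.46814254 0.26975644 0.05844146] [ 0.40957602 -0.70940648 -0.57357644]
rows 18 margin 0.55 jarclr 0.113 minz 0.099 speed frac 0.8 qend [ 0.91  0.85  1.53 -0.88  1.37  0.86]
[0.0, -0.2, 4.5, -0.0, -0.0, -0.0]
[0.0, -0.4, 8.9, -0.001, -0.0, -0.001]
[0.1, -0.5, 13.4, -0.001, -0.0, -0.001]
[0.1, -0.7, 17.8, -0.002, -0.0, -0.002]
[0.1, -0.9, 22.3, -0.002, -0.0, -0.002]
[-1.0, -0.1, 26.2, -0.106, -0.054, -0.03]
[-2.1, 0.7, 30.1, -0.21, -0.107, -0.058]
[-3.2, 1.5, 34.0, -0.315, -0.161, -0.086]
[-4.3, 2.3, 37.9, -0.419, -0.214, -0.114]
[-5.4, 3.1, 41.7, -0.523, -0.268, -0.142]
[-6.5, 3.8, 45.6, -0.627, -0.321, -0.169]
[-7.6, 4.6, 49.5, -0.731, -0.375, -0.197]
[-8.8, 5.4, 53.4, -0.836, -0.428, -0.225]
[-9.9, 6.2, 57.3, -0.94, -0.482, -0.253]
[-9.3, 9.7, 58.5, -0.94, -0.482, -0.253]
[-8.7, 13.1, 59.7, -0.94, -0.482, -0.253]
[-8.1, 16.6, 60.9, -0.94, -0.482, -0.253]
[-7.5, 20.1, 62.0, -0.94, -0.482, -0.253]
rows 3 margin 0.4 jarclr 0.233 minz 0.036 speed frac 0.29 qend [ 0.77  0.93  1.64 -1.03  1.19  0.97]
18 50
IKFAIL 4 [0.47062126 0.12314989 0.25117911] 0.014974350293363838
IKFAIL 5 [
[... 7153 characters left out ...]
AIL 10 [ 0.49668784 -0.01994551  0.26779509] 0.28463519426615663
IKFAIL 11 [ 0.49954237 -0.0489157   0.27173045] 0.33489767927230074
IKFAIL 12 [ 0.5023969  -0.0778859   0.27566581] 0.387274569343471
IKFAIL 13 [ 0.50525143 -0.10685609  0.27960118] 0.4363826092009151
IKFAIL 1 [ 0.507943   -0.10347406  0.27581204] 0.36397092081627797
IKFAIL 2 [ 0.51063458 -0.10009202  0.2720229 ] 0.2860936666294285
IKFAIL 3 [ 0.51332615 -0.09670998  0.26823376] 0.2041326060805537
IKFAIL 4 [ 0.51601773 -0.09332794  0.26444462] 0.11943086229935726
IKFAIL 5 [ 0.5187093  -0.0899459   0.26065549] 0.03334790511250671
rows 33 margin 0.0 jarclr 0.041 minz 0.07 speed frac 13.05 qend [ 0.12  0.75  1.43 -0.85  1.59 -1.99]
```

```bash
cat > s3.py <<'E'
from plan import *
import io,contextlib
az,be=np.radians(-60),np.radians(35)
p,Rg=pose_grasp(az,be,-1)
qg=np.array([ 0.77,0.93,1.64,-1.03,1.19,0.97])
def cupclr(g,c):
    best=9
    k=np.cross(c,[1,0,0.3]);k/=np.linalg.norm(k);l=np.cross(c,k)
    for s in np.linspace(-.055,.035,7):
        for t in np.linspace(0,2*np.pi,12,endpoint=False):
            d=g+s*c+.031*(np.cos(t)*k+np.sin(t)*l)-MOUTH;a=d@ax;rr=np.linalg.norm(d-a*ax);best=min(best,max(rr-.06,a,-a-.135))
    return best
def trial(mid,hd,sp,spm,th=110,n=14):
    h=np.radians(hd);hv=np.array([np.cos(h),np.sin(h),0]);lip=MOUTH-.02*hv+[.005,0,.035]
    pp,Rp,c,g=pour_tool(Rg,np.radians(th),h,np.radians(sp),lip)
    Rm=Rz(np.radians(spm))@Rg;q=qg;ok=True;mar=9;jc=9;cc=9
    segs=[(p,Rg,p+[0,0,.17],Rg,5),(p+[0,0,.17],Rg,mid,Rm,8),(mid,Rm,pp,Rp,n)]
    for a,Ra,b,Rb,n_ in segs:
        sl=Slerp([0,1],R.from_matrix([Ra,Rb]))
        for i in range(1,n_+1):
            pi=a+(b-a)*i/n_;Ri=sl(i/n_).as_matrix();qn,e=ik(pi,Ri,q)
            if e>2e-3:return None
            if np.abs(qn-q).max()>.6:return None
            q=qn;mar=min(mar,(q-LO).min(),(HI-q).min());jc=min(jc,bodyclr(pi,Ri)[0]);cz=(Ri@Rg.T)[:,2];cc=min(cc,cupclr(pi+.006*Ri[:,1],cz))
    path=[g+c*k for k in(.05,.065)]+[lip+hv*.015,lip+hv*.02-[0,0,.035],MOUTH+hv*.01-ax*.03]
    bd=min(boxd(w,pp,Rp) for w in path)
    return round(mar,2),round(jc,3),round(cc,3),round(bd,3),q.round(2).tolist()
if __name__=="__main__":
  for mid in([.52,.10,.30],[.56,.12,.32]):
   for hd in(-15,0,18,35,50):
    for sp in(0,20,40,60):
      for spm in(0,):
        t=trial(np.array(mid),hd,sp,spm)
        if t and t[0]>.08 and t[1]>.01:print(mid,hd,sp,spm,*t)
E
time timeout 560 python3 s3.py
```

```text
[0.52, 0.1, 0.3] -15 20 0 0.34 0.016 0.032 0.021 [-0.11, 0.93, 1.02, -0.28, 2.21, -1.4]
[0.52, 0.1, 0.3] -15 40 0 0.34 0.026 0.032 0.021 [-0.22, 0.89, 1.05, -0.05, 2.17, -1.52]
[0.52, 0.1, 0.3] -15 60 0 0.34 0.038 0.032 0.021 [-0.34, 0.87, 1.1, 0.18, 2.14, -1.67]
[0.52, 0.1, 0.3] 0 20 0 0.34 0.013 0.036 0.021 [0.03, 0.94, 1.11, -0.62, 2.1, -1.45]
[0.52, 0.1, 0.3] 0 40 0 0.34 0.025 0.036 0.021 [-0.07, 0.89, 1.07, -0.4, 2.12, -1.62]
[0.52, 0.1, 0.3] 0 60 0 0.34 0.035 0.036 0.021 [-0.18, 0.88, 1.05, -0.17, 2.15, -1.77]
[0.52, 0.1, 0.3] 18 40 0 0.34 0.018 0.037 0.021 [0.1, 0.87, 1.25, -0.76, 1.9, -1.58]
[0.52, 0.1, 0.3] 18 60 0 0.34 0.031 0.037 0.021 [0.0, 0.85, 1.16, -0.56, 1.97, -1.82]
[0.52, 0.1, 0.3] 35 60 0 0.34 0.029 0.036 0.021 [0.15, 0.81, 1.4, -0.88, 1.7, -1.69]
[0.52, 0.1, 0.3] 50 60 0 0.21 0.019 0.032 0.021 [0.23, 0.79, 1.66, -1.22, 1.47, -1.39]
[0.56, 0.12, 0.32] -15 20 0 0.37 0.016 0.032 0.021 [-0.11, 0.93, 1.02, -0.28, 2.21, -1.4]
[0.56, 0.12, 0.32] -15 40 0 0.37 0.026 0.032 0.021 [-0.22, 0.89, 1.05, -0.05, 2.17, -1.52]
[0.56, 0.12, 0.32] -15 60 0 0.37 0.038 0.032 0.021 [-0.34, 0.87, 1.1, 0.18, 2.14, -1.67]
[0.56, 0.12, 0.32] 0 20 0 0.37 0.013 0.036 0.021 [0.03, 0.94, 1.11, -0.62, 2.1, -1.45]
[0.56, 0.12, 0.32] 0 40 0 0.37 0.025 0.036 0.021 [-0.07, 0.89, 1.07, -0.4, 2.12, -1.62]
[0.56, 0.12, 0.32] 0 60 0 0.37 0.035 0.036 0.021 [-0.18, 0.88, 1.05, -0.17, 2.15, -1.77]
[0.56, 0.12, 0.32] 18 40 0 0.37 0.018 0.037 0.021 [0.1, 0.87, 1.25, -0.76, 1.9, -1.58]
[0.56, 0.12, 0.32] 18 60 0 0.37 0.031 0.037 0.021 [0.0, 0.85, 1.16, -0.56, 1.97, -1.82]
[0.56, 0.12, 0.32] 35 60 0 0.37 0.029 0.036 0.021 [0.15, 0.81, 1.4, -0.88, 1.7, -1.69]
[0.56, 0.12, 0.32] 50 60 0 0.21 0.018 0.032 0.021 [0.23, 0.79, 1.66, -1.22, 1.47, -1.39]
real	0m32.055s
user	0m32.476s
sys	0m0.148s
```

```bash
sed -i 's/ZG=.055/ZG=.05/' pour.py; sed -i 's/np.radians(35)$/np.radians(30)/; s/linspace(-.055,.035,7)/linspace(-.05,.04,7)/' s3.py; grep -n "be=" s3.py
python3 - <<'E'
from s3 import *
for sp in(50,60,70):
  for hd in(18,25):print(sp,hd,trial(np.array([.54,.11,.30]),hd,sp,0))
D=frame([0,0,-1],[1,0,0]);f=Rg[:,1];pre=p-.11*f;print(p,pre)
q,pe,Re=plan([(np.array([.5,-.05,.33]),D,.05,.145),(np.array([.42,.28,.24]),Rg,.05,.145),(pre,Rg,.045,.14),(pre,Rg)])
plan([(p,Rg)],rows=False,q=q,p=pe,R_=Re)
E
```

```text
3:az,be=np.radians(-60),np.radians(30)
50 18 (np.float64(0.26), np.float64(0.033), np.float64(0.037), np.float64(0.026), [0.05, 0.81, 1.27, -0.65, 1.84, -1.7])
50 25 (np.float64(0.26), np.float64(0.03), np.float64(0.037), np.float64(0.026), [0.11, 0.79, 1.36, -0.78, 1.73, -1.65])
60 18 (np.float64(0.26), np.float64(0.039), np.float64(0.037), np.float64(0.026), [-0.0, 0.8, 1.22, -0.54, 1.88, -1.82])
60 25 (np.float64(0.26), np.float64(0.037), np.float64(0.037), np.float64(0.026), [0.06, 0.78, 1.3, -0.67, 1.78, -1.79])
70 18 (np.float64(0.26), np.float64(0.044), np.float64(0.037), np.float64(0.026), [-0.06, 0.81, 1.17, -0.43, 1.94, -1.92])
70 25 (np.float64(0.26), np.float64(0.04), np.float64(0.037), np.float64(0.026), [0.01, 0.78, 1.25, -0.57, 1.83, -1.91])
[0.46800192 0.27       0.053     ] [0.42037053 0.3525     0.108     ]
rows 18 margin 0.47 jarclr 0.102 minz 0.087 speed frac 0.89 qend [ 0.94  0.92  1.5  -0.93  1.43  0.91]
[0.0, -0.2, 4.5, -0.0, -0.0, -0.0]
[0.0, -0.4, 8.9, -0.001, -0.0, -0.001]
[0.1, -0.5, 13.4, -0.001, -0.0, -0.001]
[0.1, -0.7, 17.8, -0.002, -0.0, -0.002]
[0.1, -0.9, 22.3, -0.002, -0.0, -0.002]
[-0.9, 0.3, 26.4, -0.13, -0.059, -0.037]
[-1.9, 1.4, 30.5, -0.258, -0.118, -0.071]
[-2.9, 2.5, 34.7, -0.386, -0.178, -0.105]
[-3.9, 3.7, 38.8, -0.513, -0.237, -0.139]
[-4.9, 4.8, 42.9, -0.641, -0.296, -0.173]
[-5.9, 5.9, 47.0, -0.769, -0.355, -0.207]
[-6.9, 7.1, 51.2, -0.897, -0.414, -0.241]
[-7.9, 8.2, 55.3, -1.025, -0.474, -0.276]
[-7.8, 11.5, 57.1, -1.025, -0.474, -0.276]
[-7.8, 14.8, 58.9, -1.025, -0.474, -0.276]
[-7.8, 18.1, 60.7, -1.025, -0.474, -0.276]
[-7.8, 21.4, 62.5, -1.025, -0.474, -0.276]
[-7.8, 21.4, 62.5, -1.025, -0.474, -0.276]
rows 3 margin 0.36 jarclr 0.233 minz 0.032 speed frac 0.28 qend [ 0.8   0.98  1.62 -1.07  1.26  1.02]
```

carry_out(moves=[[1, 0, -0.2, 4.5, 0, 0, 0], [1, 0, -0.4, 8.9, 0, 0, 0], [1, 0, -0.5, 13.4, 0, 0, 0], [1, 0, -0.7, 17.8, 0, 0, 0], [1, 0, -0.9, 22.3, 0, 0, 0], [1, -0.9, 0.3, 26.4, -0.13, -0.059, -0.037], [1, -1.9, 1.4, 30.5, -0.258, -0.118, -0.071], [1, -2.9, 2.5, 34.7, -0.386, -0.178, -0.105], [1, -3.9, 3.7, 38.8, -0.513, -0.237, -0.139], [1, -4.9, 4.8, 42.9, -0.641, -0.296, -0.173], [1, -5.9, 5.9, 47, -0.769, -0.355, -0.207], [1, -6.9, 7.1, 51.2, -0.897, -0.414, -0.241], [1, -7.9, 8.2, 55.3, -1.025, -0.474, -0.276], [1, -7.8, 11.5, 57.1, -1.025, -0.474, -0.276], [1, -7.8, 14.8, 58.9, -1.025, -0.474, -0.276], [1, -7.8, 18.1, 60.7, -1.025, -0.474, -0.276], [1, -7.8, 21.4, 62.5, -1.025, -0.474, -0.276], [1, -7.8, 21.4, 62.5, -1.025, -0.474, -0.276], [1, -7.8, 21.4, 62.5, -1.025, -0.474, -0.276], [1, -7.8, 21.4, 62.5, -1.025, -0.474, -0.276]])

```text
time: 15.4
position: [0.4216, 0.3504, 0.109]
tool_rot: [0.934, 0.25, -0.066, -0.248]
ft_force: [0.9, -0.1, -0.2]
grip_width: 0.0868
```

Run:
```python
from s3 import *
import cv2
o=st();plan([(p,Rg,.03,.1)])
t=robot.camera("top");s=robot.camera("scene")
im=np.hstack([cv2.resize(t[130:270,130:290],None,fx=2.5,fy=2.5),cv2.resize(s[170:310,330:490],None,fx=2.5,fy=2.5)])
cv2.imwrite("pics/b1.png",im[:,:,::-1])
```

```text
t 15.4 p [0.4216 0.3504 0.109 ] q [ 0.941  0.917  1.502 -0.93   1.43   0.915] g 0.0868 F [ 0.9 -0.1 -0.2]
[[0.866, 0.434, -0.248], [0.5, -0.752, 0.43], [0.001, -0.496, -0.868]]
rows 4 margin 0.36 jarclr 0.233 minz 0.032 speed frac 0.21 qend [ 0.8   0.98  1.62 -1.07  1.26  1.02]
[-0.0, 2.7, 0.1, 0.001, -0.0, 0.0]
[-0.0, 5.4, 0.1, 0.002, -0.0, 0.0]
[-0.0, 8.1, 0.2, 0.003, -0.0, 0.0]
[-0.0, 10.8, 0.3, 0.004, -0.001, 0.0]
```

View pics/b1.png

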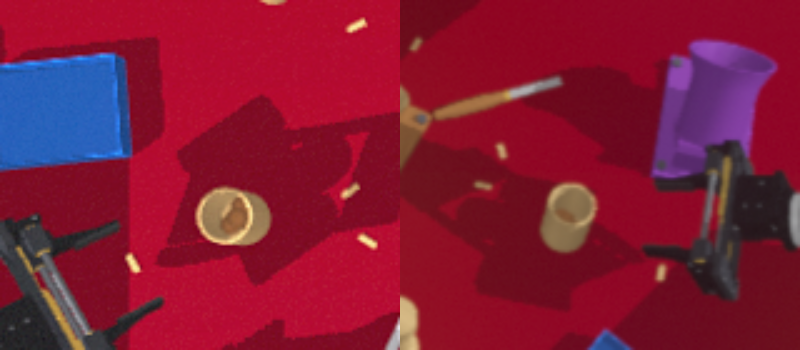

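carry_out(moves=[[1, 0, 2.7, 0, 0, 0, 0], [1, 0, 5.4, 0, 0, 0, 0], [1, 0, 8, 0, 0, 0, 0], [1, 0, 9.8, 0, 0, 0, 0], [1, 0, 10.8, 0, 0, 0, 0], [1, 0, 10.8, 0, 0, 0, 0], [1, 0, 10.8, 0, 0, 0, 0]])

```text
time: 16.2
position: [0.4688, 0.2707, 0.055]
tool_rot: [0.933, 0.251, -0.066, -0.249]
ft_force: [0.9, 0.6, 0.3]
grip_width: 0.0872
```

Run:
```python
from s3 import *
import cv2
o=st();print(p)
t=robot.camera("top");s=robot.camera("scene")
im=np.hstack([cv2.resize(t[130:270,130:290],None,fx=2.5,fy=2.5),cv2.resize(s[170:310,330:490],None,fx=2.5,fy=2.5)])
cv2.imwrite("pics/b2.png",im[:,:,::-1])
```

```text
t 16.2 p [0.4688 0.2707 0.055 ] q [ 0.799  0.978  1.618 -1.069  1.262  1.022] g 0.0872 F [0.9 0.6 0.3]
[[0.866, 0.435, -0.247], [0.501, -0.75, 0.432], [0.002, -0.497, -0.867]]
[0.46800192 0.27       0.053     ]
```

View pics/b2.png

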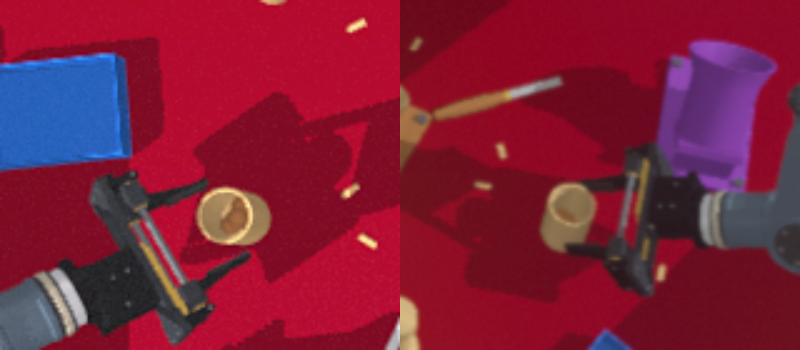

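Run:
```python
from s3 import *
o=robot.get_obs();T0=o['position'];Rt=R.from_quat(o['tool_rot']).as_matrix()
for n,off in(("top",(130,130)),("scene",(330,170))):
  for nm,l in(("tipL",[-.0436,.025,0]),("tipR",[.0436,.025,0]),("tcp",[0,0,0])):
    print(n,nm,((proj(n,T0+Rt@l)-off)*2.5).round(0)+[0 if n=="top" else 400,0])
  for z in(0,.05,.09):print(n,'cup',z,((proj(n,[.4706,.2655,z])-off)*2.5).round(0)+[0 if n=="top" else 400,0])
```

```text
top tipL [265. 240.]
top tipR [227. 175.]
top tcp [227. 217.]
top cup 0 [244. 217.]
top cup 0.05 [233. 215.]
top cup 0.09 [224. 214.]
scene tipL [561. 188.]
scene tipR [548. 244.]
scene tcp [571. 216.]
scene cup 0 [562. 230.]
scene cup 0.05 [566. 215.]
scene cup 0.09 [570. 203.]
```

Run:
```python
from s3 import *
import cv2
o=robot.get_obs();T0=o['position'];Rt=R.from_quat(o['tool_rot']).as_matrix();print(T0)
a=[]
for n,off in(("top",(180,185)),("scene",(370,215))):
  im=robot.camera(n)[off[1]:off[1]+60,off[0]:off[0]+60,::-1]
  im=cv2.resize(np.clip(im.astype(float)*1.6,0,255).astype(np.uint8),None,fx=6.5,fy=6.5,interpolation=cv2.INTER_CUBIC)
  for l in([-.0436,.025,0],[.0436,.025,0],[0,.006,0],[-.0436,0,0],[.0436,0,0]):
    q=((proj(n,T0+Rt@l)-off+.5)*6.5).astype(int);cv2.circle(im,tuple(int(v) for v in q),3,(0,255,0),-1)
  a.append(im)
cv2.imwrite("pics/b3.png",np.hstack(a))
```

```text
[0.46867546 0.27126558 0.05499279]
```

View pics/b3.png

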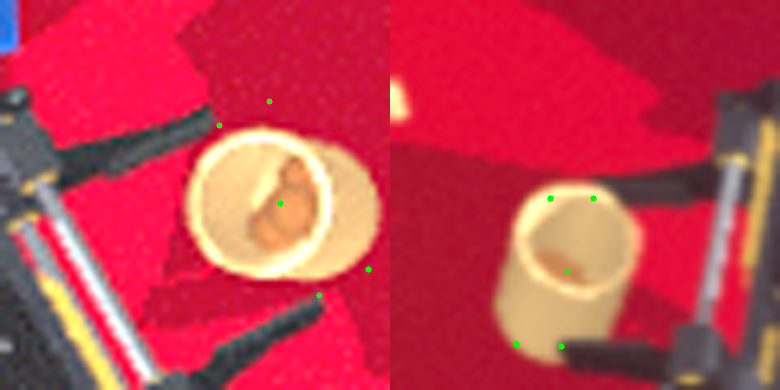

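Run:
```python
from h import *
for z in(.295,.32,.314,.32+.034):print(z,((proj("scene",[.4985,-.273,z])-[220,80])*2.5).round(0)+[400,0])
import cv2
im=cv2.imread("pics/a5.png")[60:200,480:620];cv2.imwrite("pics/b4.png",cv2.resize(im,None,fx=4,fy=4))
```

```text
0.295 [551. 113.]
0.32 [549. 101.]
0.314 [550. 104.]
0.354 [547.  83.]
```

View pics/b4.png

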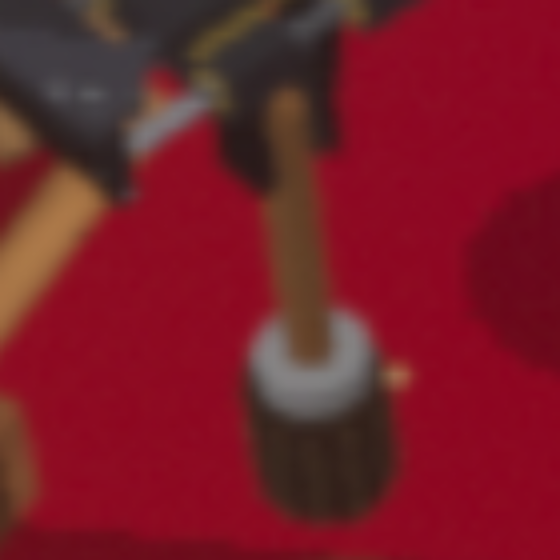

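The enlarged crop shows the finger ends at about the reported TCP, roughly 25 mm short of the stated tips. The brush grip pictures show the same offset. So the cup needs a deeper approach. I'll advance in small steps and watch the force and the cup.

carry_out(moves=[[1, 0, 0.4, 0, 0, 0, 0], [1, 0, 0.8, 0, 0, 0, 0], [1, 0, 1.2, 0, 0, 0, 0], [1, 0, 1.2, 0, 0, 0, 0]])

```text
time: 16.8
position: [0.4737, 0.2604, 0.0481]
tool_rot: [0.933, 0.25, -0.067, -0.248]
ft_force: [-0.7, -0.6, -0.2]
grip_width: 0.087
```

```bash
cat > look.py <<'E'
from s3 import *
import cv2,sys
def look(name,ot=(180,185),os_=(370,215),w=60,fx=6.5,dots=True):
  o=robot.get_obs();T0=o['position'];Rt=R.from_quat(o['tool_rot']).as_matrix();print(T0.round(4),o['ft_force'].round(1),round(float(o['grip_width']),4))
  a=[]
  for n,off in(("top",ot),("scene",os_)):
    im=robot.camera(n)[off[1]:off[1]+w,off[0]:off[0]+w,::-1]
    im=cv2.resize(np.clip(im.astype(float)*1.5,0,255).astype(np.uint8),None,fx=fx,fy=fx,interpolation=cv2.INTER_CUBIC)
    if dots:
     for l in([0,.006,0],[0,-.019,0]):
      q=((proj(n,T0+Rt@l)-off+.5)*fx).astype(int);cv2.circle(im,tuple(int(v) for v in q),3,(0,255,0),-1)
    a.append(im)
  cv2.imwrite(f"pics/{name}.png",np.hstack(a))
E
python3 -c "from look import *;look('b5')"
```

```text
[0.4737 0.2604 0.0481] [-0.7 -0.6 -0.2] 0.087
```

View pics/b5.png

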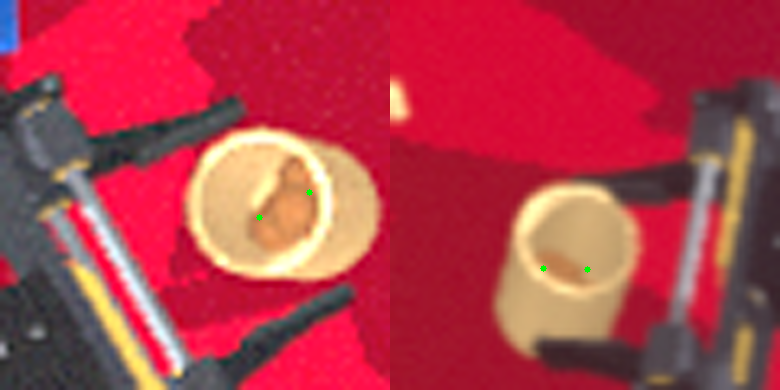

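carry_out(moves=[[1, 0, 0.4, 0, 0, 0, 0], [1, 0, 0.8, 0, 0, 0, 0], [1, 0, 1.2, 0, 0, 0, 0], [1, 0, 1.2, 0, 0, 0, 0]])

```text
time: 17.3
position: [0.479, 0.2515, 0.0422]
tool_rot: [0.933, 0.25, -0.066, -0.248]
ft_force: [-0.3, -0.2, -0.2]
grip_width: 0.087
```

```bash
python3 -c "from look import *;look('b6')"
```

```text
[0.479  0.2515 0.0422] [-0.3 -0.2 -0.2] 0.087
```

View pics/b6.png

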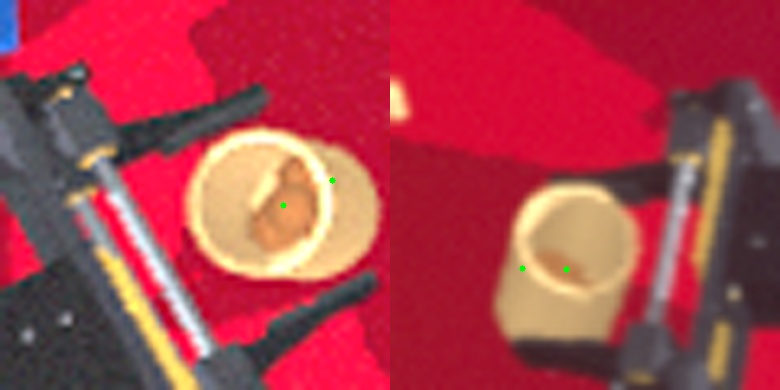

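carry_out(moves=[[0, 0, 0, 0, 0, 0, 0], [0, 0, 0, 0, 0, 0, 0], [0, 0, 0, 0, 0, 0, 0], [0, 0, 0, 0, 0, 0, 0], [0, 0, 0, 0, 0, 0, 0], [0, 0, 0, 0, 0, 0, 0], [0, 0, 0, 0, 0, 0, 0], [0, 0, 0, 0, 0, 0, 0]], force=25)

```text
time: 18.2
position: [0.4789, 0.2521, 0.0426]
tool_rot: [0.933, 0.25, -0.066, -0.249]
ft_force: [-2.1, -0.0, 0.7]
grip_width: 0.0612
```

```bash
python3 -c "from look import *;look('b7')"
```

```text
[0.4789 0.2521 0.0426] [-2.1 -0.   0.7] 0.0612
```

View pics/b7.png

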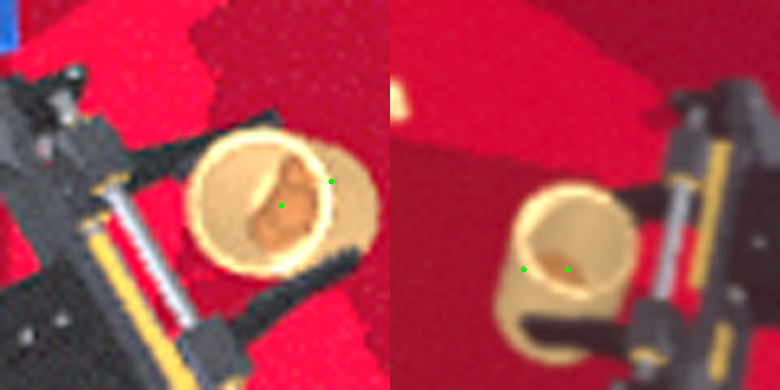

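```bash
python3 - <<'E'
s=open('pour.py').read()
s=s.replace("Rt=Rot@Rg;return g-.006*Rt[:,1]","Rt=Rot@Rg;return g+Rt@OFF").replace("ZG=.05","ZG=.05\nOFF=np.array([0,.019,0])")
s=s.replace("(-.045,-.09,-.15)","(-.07,-.11,-.17)").replace("(.025,0,-.03)","(.0,-.03,-.06)")
open('pour.py','w').write(s)
s=open('s2.py').read().replace("[-.095,-.25,-.0375],[.095,-.045,.0375]","[-.095,-.27,-.0375],[.095,-.07,.0375]").replace("-.06,-.0095],[.06,.025","-.08,-.0095],[.06,0").replace("[-.06,-.06,-.0095],[-.031,.025","[-.06,-.08,-.0095],[-.031,0")
open('s2.py','w').write(s)
s=open('s3.py').read()
s=s.replace("p,Rg=pose_grasp(az,be,-1)","""o=robot.get_obs()
import pickle,os
if not os.path.exists('g.pkl'): pickle.dump((o['position'],R.from_quat(o['tool_rot']).as_matrix(),o['q']),open('g.pkl','wb'))
p,Rg,qg=pickle.load(open('g.pkl','rb'))
import pour,s2
pour.OFF=Rg.T@(p-(CUP+[0,0,ZG]))""").replace("qg=np.array","#").replace("pi+.006*Ri[:,1]","pi-Ri@pour.OFF")
open('s3.py','w').write(s)
E
python3 - <<'E'
from s3 import *
print(pour.OFF)
for mid in([.56,.10,.28],[.53,.10,.30]):
 for sp in(30,45,60,70):
  for hd in(0,18,30):print(mid,sp,hd,trial(np.array(mid),hd,sp,0))
E
```

```text
[ 0.00050071  0.01731938 -0.00138394]
[0.56, 0.1, 0.28] 30 0 (np.float64(0.23), np.float64(0.026), np.float64(0.036), np.float64(0.027), [-0.02, 0.85, 1.21, -0.5, 1.96, -1.51])
[0.56, 0.1, 0.28] 30 18 (np.float64(0.23), np.float64(0.018), np.float64(0.037), np.float64(0.027), [0.13, 0.85, 1.4, -0.88, 1.75, -1.42])
[0.56, 0.1, 0.28] 30 30 (np.float64(0.23), np.float64(0.009), np.float64(0.036), np.float64(0.027), [0.2, 0.85, 1.58, -1.14, 1.61, -1.23])
[0.56, 0.1, 0.28] 45 0 (np.float64(0.23), np.float64(0.034), np.float64(0.036), np.float64(0.027), [-0.1, 0.83, 1.19, -0.33, 1.97, -1.64])
[0.56, 0.1, 0.28] 45 18 (np.float64(0.23), np.float64(0.028), np.float64(0.037), np.float64(0.027), [0.06, 0.81, 1.34, -0.71, 1.77, -1.62])
[0.56, 0.1, 0.28] 45 30 (np.float64(0.23), np.float64(0.022), np.float64(0.036), np.float64(0.027), [0.15, 0.8, 1.51, -0.96, 1.6, -1.49])
[0.56, 0.1, 0.28] 60 0 (np.float64(0.23), np.float64(0.042), np.float64(0.036), np.float64(0.027), [-0.19, 0.82, 1.18, -0.16, 2.0, -1.76])
[0.56, 0.1, 0.28] 60 18 (np.float64(0.23), np.float64(0.038), np.float64(0.037), np.float
[... 1567 characters left out ...]
-1.76])
[0.53, 0.1, 0.3] 60 18 (np.float64(0.25), np.float64(0.038), np.float64(0.037), np.float64(0.027), [-0.02, 0.8, 1.28, -0.54, 1.83, -1.8])
[0.53, 0.1, 0.3] 60 30 (np.float64(0.25), np.float64(0.036), np.float64(0.036), np.float64(0.027), [0.08, 0.77, 1.42, -0.78, 1.64, -1.73])
[0.53, 0.1, 0.3] 70 0 (np.float64(0.25), np.float64(0.047), np.float64(0.036), np.float64(0.027), [-0.24, 0.83, 1.17, -0.04, 2.03, -1.83])
[0.53, 0.1, 0.3] 70 18 (np.float64(0.25), np.float64(0.045), np.float64(0.037), np.float64(0.027), [-0.07, 0.8, 1.23, -0.43, 1.88, -1.91])
[0.53, 0.1, 0.3] 70 30 (np.float64(0.25), np.float64(0.045), np.float64(0.036), np.float64(0.027), [0.03, 0.77, 1.36, -0.67, 1.7, -1.87])
```

```bash
cat > pp.py <<'E'
from s3 import *
HD=np.radians(18);HV=np.array([np.cos(HD),np.sin(HD),0]);LIP=MOUTH-.02*HV+[.005,0,.035]
def PT(th,sp=60,up=0): return pour_tool(Rg,np.radians(th),HD,np.radians(sp),LIP+[0,0,up])
E
python3 - <<'E'
from pp import *
mid=np.array([.53,.10,.30])
q,a,b=plan([(p+[0,0,.03],Rg,.015,.1),(p+[0,0,.17],Rg,.04,.1),(mid,Rg,.04,.1)])
pp_,Rp,c,g=PT(70,40,.02);print(pp_,c)
q,a,b=plan([(pp_,Rp,.04,.1)],rows=False,q=q,p=a,R_=b)
E
```

```text
rows 12 margin 0.25 jarclr 0.122 minz 0.044 speed frac 0.32 qend [ 0.48  0.49  1.78 -1.18  1.22  0.62]
[0.0, -0.5, -0.9, 0.0, -0.0, -0.0]
[0.0, -1.0, -1.7, 0.0, -0.0, -0.0]
[0.0, -1.5, -2.6, 0.0, -0.0, -0.0]
[0.0, -3.2, -5.6, 0.0, -0.0, -0.0]
[0.0, -5.0, -8.7, 0.0, -0.0, -0.0]
[0.0, -6.7, -11.7, 0.0, -0.0, -0.0]
[0.0, -8.5, -14.8, 0.0, -0.0, -0.0]
[-0.6, -6.6, -17.8, 0.0, -0.0, -0.0]
[-1.3, -4.7, -20.9, 0.0, -0.0, -0.0]
[-1.9, -2.9, -24.0, 0.0, -0.0, -0.0]
[-2.5, -1.0, -27.1, 0.0, -0.0, -0.0]
[-3.2, 0.8, -30.2, 0.0, -0.0, -0.0]
[ 0.50652131 -0.0591971   0.19948095] [0.89370079 0.29038099 0.34202014]
rows 14 margin 0.28 jarclr 0.04 minz 0.164 speed frac 0.64 qend [ 0.02  0.52  1.73 -0.71  1.1  -1.18]
```

carry_out(moves=[[0, 0, -0.5, -0.9, 0, 0, 0], [0, 0, -1, -1.7, 0, 0, 0], [0, 0, -1.5, -2.6, 0, 0, 0], [0, 0, -3.2, -5.6, 0, 0, 0], [0, 0, -5, -8.7, 0, 0, 0], [0, 0, -6.7, -11.7, 0, 0, 0], [0, 0, -8.5, -14.8, 0, 0, 0], [0, -0.6, -6.6, -17.8, 0, 0, 0], [0, -1.3, -4.7, -20.9, 0, 0, 0], [0, -1.9, -2.9, -24, 0, 0, 0], [0, -2.5, -1, -27.1, 0, 0, 0], [0, -3.2, 0.8, -30.2, 0, 0, 0], [0, -3.2, 0.8, -30.2, 0, 0, 0], [0, -3.2, 0.8, -30.2, 0, 0, 0]])

```text
time: 19.7
position: [0.5291, 0.0992, 0.3012]
tool_rot: [0.933, 0.25, -0.065, -0.249]
ft_force: [-0.3, 0.1, -0.9]
grip_width: 0.0608
```

Run:
```python
from look import *
from pp import *
st();look('c1',(190,90),(230,110),130,3,dots=False)
pp_,Rp,c,g=PT(70,40,.02)
plan([(pp_,Rp,.04,.105)])
```

```text
t 19.7 p [0.5291 0.0992 0.3012] q [ 0.481  0.488  1.778 -1.178  1.216  0.615] g 0.0608 F [-0.3  0.1 -0.9]
[[0.867, 0.434, -0.246], [0.499, -0.751, 0.433], [0.003, -0.498, -0.867]]
[0.5291 0.0992 0.3012] [-0.3  0.1 -0.9] 0.0608
rows 14 margin 0.28 jarclr 0.04 minz 0.164 speed frac 0.64 qend [ 0.02  0.52  1.73 -0.71  1.1  -1.18]
[-0.7, 1.1, 0.2, 0.047, -0.087, -0.0]
[-1.4, 2.3, 0.3, 0.094, -0.174, -0.0]
[-2.1, 3.4, 0.5, 0.141, -0.261, -0.0]
[-2.8, 4.6, 0.7, 0.188, -0.348, -0.0]
[-3.6, 5.7, 0.9, 0.236, -0.434, -0.001]
[-4.3, 6.9, 1.0, 0.283, -0.521, -0.001]
[-5.0, 8.0, 1.2, 0.33, -0.608, -0.001]
[-5.7, 9.1, 1.4, 0.377, -0.695, -0.001]
[-6.4, 10.3, 1.5, 0.424, -0.782, -0.001]
[-7.1, 11.4, 1.7, 0.471, -0.869, -0.001]
[-7.8, 12.6, 1.9, 0.518, -0.956, -0.001]
[-8.5, 13.7, 2.1, 0.565, -1.043, -0.001]
[-9.2, 14.9, 2.2, 0.613, -1.13, -0.001]
[-10.0, 16.0, 2.4, 0.66, -1.216, -0.002]
```

View pics/c1.png

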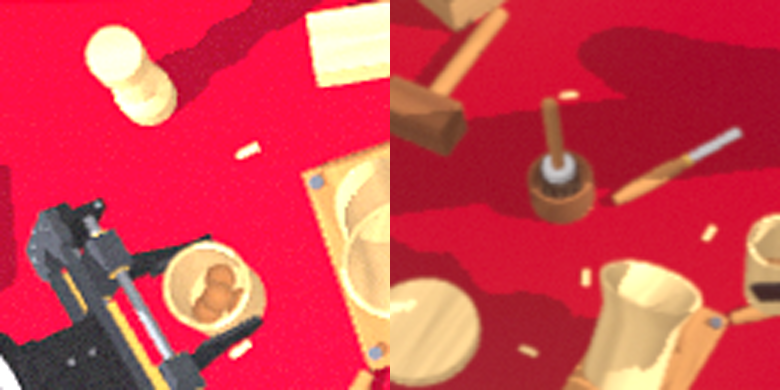

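carry_out(moves=[[0, -0.7, 1.1, 0.2, 0.047, -0.087, 0], [0, -1.4, 2.3, 0.3, 0.094, -0.174, 0], [0, -2.1, 3.4, 0.5, 0.141, -0.261, 0], [0, -2.8, 4.6, 0.7, 0.188, -0.348, 0], [0, -3.6, 5.7, 0.9, 0.236, -0.434, 0], [0, -4.3, 6.9, 1, 0.283, -0.521, 0], [0, -5, 8, 1.2, 0.33, -0.608, 0], [0, -5.7, 9.1, 1.4, 0.377, -0.695, 0], [0, -6.4, 10.3, 1.5, 0.424, -0.782, 0], [0, -7.1, 11.4, 1.7, 0.471, -0.869, 0], [0, -7.8, 12.6, 1.9, 0.518, -0.956, 0], [0, -8.5, 13.7, 2.1, 0.565, -1.043, 0], [0, -9.2, 14.9, 2.2, 0.613, -1.13, 0], [0, -10, 16, 2.4, 0.66, -1.216, 0], [0, -10, 16, 2.4, 0.66, -1.216, 0], [0, -10, 16, 2.4, 0.66, -1.216, 0]])

```text
time: 21.4
position: [0.5065, -0.059, 0.1993]
tool_rot: [-0.606, -0.312, 0.65, 0.335]
ft_force: [-0.7, -0.0, -1.8]
grip_width: 0.061
```

Run:
```python
from look import *
from pp import *
st();look('c2',(260,110),(260,130),110,3.5,dots=False)
pp_,Rp,c,g=PT(112,60,0);pm=PT(90,50,.005)
plan([(pm[0],pm[1],.03,.07),(pp_,Rp,.04,.05)])
```

```text
t 21.4 p [ 0.5065 -0.059   0.1993] q [ 0.018  0.52   1.727 -0.708  1.098 -1.177] g 0.061 F [-0.7 -0.  -1.8]
[[-0.041, -0.058, -0.997], [0.814, -0.581, 0.0], [-0.579, -0.812, 0.071]]
[ 0.5065 -0.059   0.1993] [-0.7 -0.  -1.8] 0.061
rows 15 margin 0.75 jarclr 0.037 minz 0.165 speed frac 0.33 qend [-0.01  0.81  1.26 -0.55  1.86 -1.81]
[0.0, -0.0, -0.0, 0.049, -0.042, -0.009]
[0.1, -0.1, -0.1, 0.098, -0.084, -0.019]
[0.1, -0.1, -0.1, 0.147, -0.126, -0.028]
[0.1, -0.1, -0.2, 0.196, -0.168, -0.038]
[0.2, -0.2, -0.2, 0.245, -0.21, -0.047]
[0.2, -0.2, -0.3, 0.293, -0.252, -0.056]
[0.2, -0.4, -0.3, 0.333, -0.276, -0.063]
[0.2, -0.5, -0.4, 0.373, -0.3, -0.07]
[0.1, -0.6, -0.5, 0.412, -0.324, -0.077]
[0.1, -0.8, -0.6, 0.452, -0.348, -0.084]
[0.1, -0.9, -0.7, 0.492, -0.372, -0.09]
[0.1, -1.0, -0.7, 0.532, -0.395, -0.097]
[0.0, -1.2, -0.8, 0.571, -0.419, -0.104]
[0.0, -1.3, -0.9, 0.611, -0.443, -0.111]
[-0.0, -1.4, -1.0, 0.651, -0.467, -0.118]
```

View pics/c2.png

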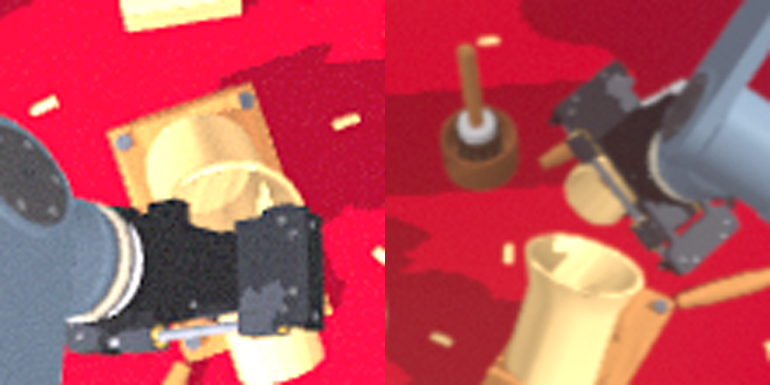

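Run:
```python
from pp import *
o=robot.get_obs();Rt=R.from_quat(o['tool_rot']).as_matrix();Rc=Rt@Rg.T;g=o['position']-Rt@pour.OFF;c=Rc[:,2]
print('axis',c,'g',g)
for s,n in((-.05,'bottom'),(.04,'rim')):
  X=g+s*c;print(n,X,(proj('top',X)-[260,110])*3.5,(proj('scene',X)-[260,130])*3.5+[385,0])
import cv2
im=robot.camera('scene')[:,:,::-1][150:230,390:450] if 0 else robot.camera('scene')[:,:,::-1][150:220,290:370]
cv2.imwrite('pics/c3.png',cv2.resize(im,None,fx=8,fy=8,interpolation=cv2.INTER_CUBIC))
```

```text
axis [0.89363741 0.29019088 0.34234694] g [ 0.50605698 -0.04915596  0.2143786 ]
bottom [ 0.46137511 -0.0636655   0.19726125] [281.10873946 364.35012502] [634.91996294 148.60650546]
rim [ 0.54180247 -0.03754832  0.22807248] [241.61897271 246.7219001 ] [592.38396451 194.88555732]
```

View pics/c3.png

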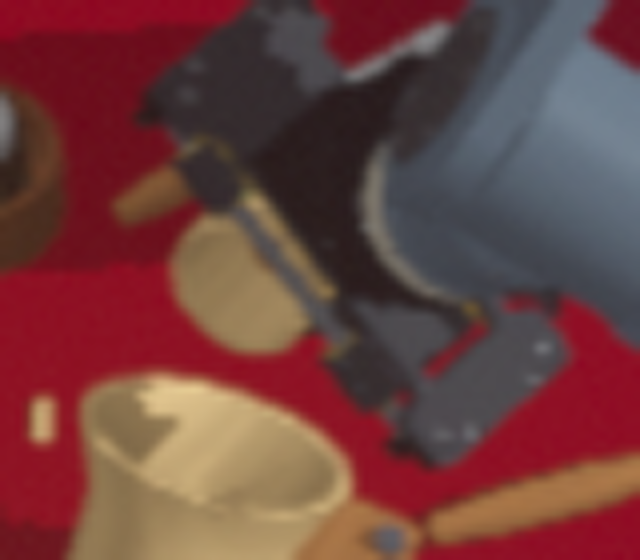

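carry_out(moves=[[0, 0, 0, 0, 0.049, -0.042, -0.009], [0, 0.1, -0.1, -0.1, 0.098, -0.084, -0.019], [0, 0.1, -0.1, -0.1, 0.147, -0.126, -0.028], [0, 0.1, -0.1, -0.2, 0.196, -0.168, -0.038], [0, 0.2, -0.2, -0.2, 0.245, -0.21, -0.047], [0, 0.2, -0.2, -0.3, 0.293, -0.252, -0.056], [0, 0.2, -0.4, -0.3, 0.333, -0.276, -0.063], [0, 0.2, -0.5, -0.4, 0.373, -0.3, -0.07], [0, 0.1, -0.6, -0.5, 0.412, -0.324, -0.077], [0, 0.1, -0.8, -0.6, 0.452, -0.348, -0.084], [0, 0.1, -0.9, -0.7, 0.492, -0.372, -0.09]])

```text
time: 22.65
position: [0.5145, -0.0531, 0.2067]
tool_rot: [-0.363, -0.228, 0.791, 0.437]
ft_force: [-1.1, -0.1, -2.9]
grip_width: 0.061
```

Run:
```python
from look import *
from pp import *
st();look('c4',(260,110),(260,130),110,3.5,dots=False)
pp_,Rp,c,g=PT(115,60,0)
plan([(pp_,Rp,.04,.05)])
```

```text
t 22.65 p [ 0.5145 -0.0531  0.2067] q [-0.008  0.734  1.36  -0.549  1.684 -1.698] g 0.061 F [-1.1 -0.1 -2.9]
[[-0.355, -0.525, -0.773], [0.856, -0.514, -0.044], [-0.375, -0.678, 0.633]]
[ 0.5145 -0.0531  0.2067] [-1.1 -0.1 -2.9] 0.061
rows 5 margin 0.74 jarclr 0.035 minz 0.179 speed frac 0.22 qend [-0.01  0.84  1.23 -0.57  1.91 -1.83]
[-0.0, -0.2, 0.0, 0.041, -0.022, -0.005]
[-0.0, -0.3, 0.1, 0.083, -0.045, -0.01]
[-0.1, -0.5, 0.1, 0.124, -0.067, -0.015]
[-0.1, -0.7, 0.1, 0.166, -0.089, -0.02]
[-0.1, -0.9, 0.1, 0.207, -0.112, -0.025]
```

View pics/c4.png

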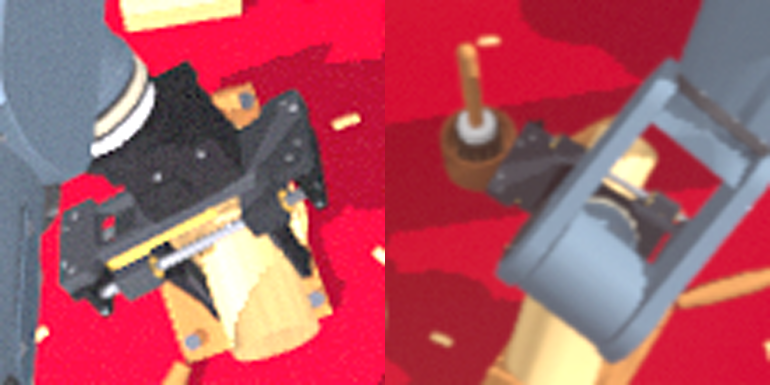

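carry_out(moves=[[0, 0, -0.2, 0, 0.041, -0.022, -0.005], [0, 0, -0.3, 0.1, 0.083, -0.045, -0.01], [0, -0.1, -0.5, 0.1, 0.124, -0.067, -0.015], [0, -0.1, -0.7, 0.1, 0.166, -0.089, -0.02], [0, -0.1, -0.9, 0.1, 0.207, -0.112, -0.025], [0, -0.1, -0.9, 0.1, 0.25, -0.135, -0.03], [0, -0.1, -0.9, 0.1, 0.25, -0.135, -0.03], [0, -0.1, -0.9, 0.1, 0.25, -0.135, -0.03], [0, -0.1, -0.9, 0.1, 0.25, -0.135, -0.03], [0, -0.1, -0.9, 0.1, 0.25, -0.135, -0.03], [0, -0.1, -0.9, 0.1, 0.25, -0.135, -0.03]])

```text
time: 23.85
position: [0.5184, -0.05, 0.2138]
tool_rot: [-0.249, -0.162, 0.829, 0.474]
ft_force: [0.5, -0.3, -1.2]
grip_width: 0.0612
```

Run:
```python
from look import *
from pp import *
o=st();look('c5',(260,110),(260,130),110,3.5,dots=False)
Rt=R.from_quat(o['tool_rot']).as_matrix();c=(Rt@Rg.T)[:,2];print(np.degrees(np.arccos(c[2])))
```

```text
t 23.85 p [ 0.5184 -0.05    0.2138] q [-0.01   0.861  1.208 -0.575  1.954 -1.853] g 0.0612 F [ 0.5 -0.3 -1.2]
[[-0.426, -0.706, -0.566], [0.867, -0.497, -0.033], [-0.258, -0.505, 0.824]]
[ 0.5184 -0.05    0.2138] [ 0.5 -0.3 -1.2] 0.0612
117.66359728464917
```

View pics/c5.png

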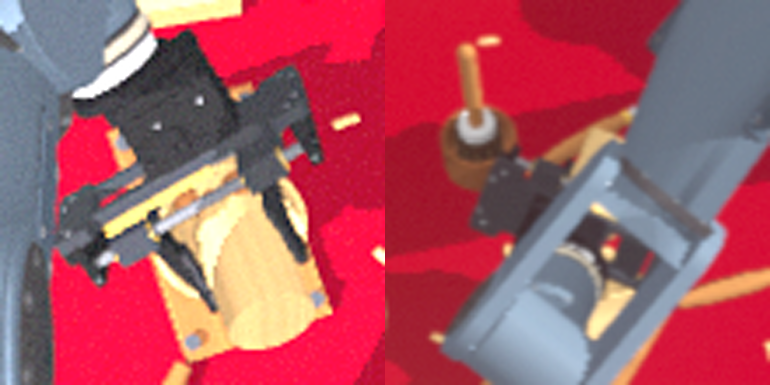

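Run:
```python
from pp import *
a=PT(90,50,.01);b=PT(70,40,.03)
plan([(a[0],a[1],.04,.12),(b[0],b[1],.04,.12)])
```

```text
rows 9 margin 0.72 jarclr 0.037 minz 0.173 speed frac 0.49 qend [ 0.02  0.5   1.72 -0.7   1.11 -1.2 ]
[0.0, 0.3, -0.0, -0.089, 0.051, 0.014]
[0.0, 0.5, -0.1, -0.178, 0.103, 0.028]
[0.1, 0.8, -0.1, -0.268, 0.154, 0.042]
[0.1, 1.1, -0.1, -0.357, 0.205, 0.056]
[0.1, 1.4, -0.1, -0.446, 0.257, 0.07]
[0.0, 1.4, -0.0, -0.52, 0.32, 0.079]
[-0.0, 1.4, 0.1, -0.594, 0.383, 0.088]
[-0.1, 1.5, 0.2, -0.668, 0.446, 0.097]
[-0.2, 1.5, 0.4, -0.741, 0.509, 0.106]
```

carry_out(moves=[[0, 0, 0.3, 0, -0.089, 0.051, 0.014], [0, 0, 0.5, -0.1, -0.178, 0.103, 0.028], [0, 0.1, 0.8, -0.1, -0.268, 0.154, 0.042], [0, 0.1, 1.1, -0.1, -0.357, 0.205, 0.056], [0, 0.1, 1.4, -0.1, -0.446, 0.257, 0.07], [0, 0, 1.4, 0, -0.52, 0.32, 0.079], [0, 0, 1.4, 0.1, -0.594, 0.383, 0.088], [0, -0.1, 1.5, 0.2, -0.668, 0.446, 0.097], [0, -0.2, 1.5, 0.4, -0.741, 0.509, 0.106], [0, -0.2, 1.5, 0.4, -0.741, 0.509, 0.106]])

```text
time: 24.95
position: [0.5036, -0.0592, 0.2101]
tool_rot: [-0.604, -0.312, 0.652, 0.336]
ft_force: [-0.2, 0.6, -2.0]
grip_width: 0.0608
```

Run:
```python
from look import *
from pp import *
o=st();look('c6',(260,110),(260,130),110,3.5,dots=False)
mid=np.array([.53,.10,.30])
plan([(mid,Rg,.045,.13)])
```

```text
t 24.95 p [ 0.5036 -0.0592  0.2101] q [ 0.017  0.501  1.723 -0.699  1.117 -1.198] g 0.0608 F [-0.2  0.6 -2. ]
[[-0.044, -0.06, -0.997], [0.815, -0.58, -0.001], [-0.578, -0.813, 0.074]]
[ 0.5036 -0.0592  0.2101] [-0.2  0.6 -2. ] 0.0608
rows 11 margin 0.25 jarclr 0.052 minz 0.183 speed frac 0.82 qend [ 0.48  0.49  1.78 -1.18  1.22  0.62]
[0.7, -1.5, -0.2, -0.06, 0.111, 0.0]
[1.4, -3.0, -0.3, -0.12, 0.222, 0.0]
[2.1, -4.6, -0.5, -0.18, 0.332, 0.001]
[2.8, -6.1, -0.6, -0.241, 0.443, 0.001]
[3.5, -7.6, -0.8, -0.301, 0.554, 0.001]
[4.2, -9.1, -0.9, -0.361, 0.665, 0.001]
[4.9, -10.6, -1.1, -0.421, 0.775, 0.001]
[5.6, -12.1, -1.3, -0.481, 0.886, 0.001]
[6.3, -13.7, -1.4, -0.541, 0.997, 0.002]
[7.0, -15.2, -1.6, -0.602, 1.108, 0.002]
[7.7, -16.7, -1.7, -0.662, 1.218, 0.002]
```

View pics/c6.png

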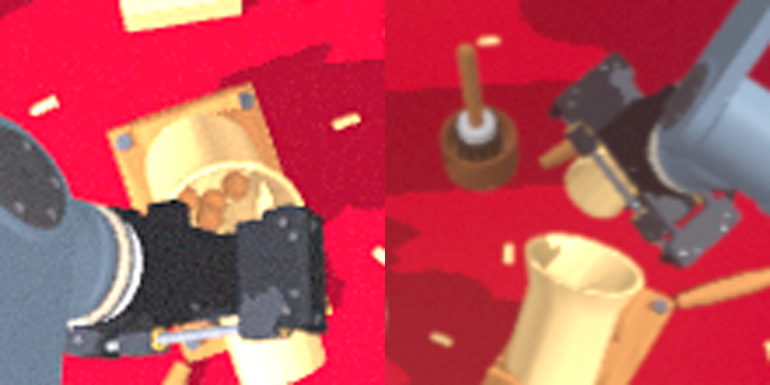

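Balls are in the jar, with three visible in the top view. I'll return the cup to upright and look into both.

carry_out(moves=[[0, 0.7, -1.5, -0.2, -0.06, 0.111, 0], [0, 1.4, -3, -0.3, -0.12, 0.222, 0], [0, 2.1, -4.6, -0.5, -0.18, 0.332, 0.001], [0, 2.8, -6.1, -0.6, -0.241, 0.443, 0.001], [0, 3.5, -7.6, -0.8, -0.301, 0.554, 0.001], [0, 4.2, -9.1, -0.9, -0.361, 0.665, 0.001], [0, 4.9, -10.6, -1.1, -0.421, 0.775, 0.001], [0, 5.6, -12.1, -1.3, -0.481, 0.886, 0.001], [0, 6.3, -13.7, -1.4, -0.541, 0.997, 0.002], [0, 7, -15.2, -1.6, -0.602, 1.108, 0.002], [0, 7.7, -16.7, -1.7, -0.662, 1.218, 0.002], [0, 7.7, -16.7, -1.7, -0.662, 1.218, 0.002], [0, 7.7, -16.7, -1.7, -0.662, 1.218, 0.002]])

```text
time: 26.35
position: [0.5303, 0.1005, 0.2991]
tool_rot: [0.933, 0.251, -0.067, -0.248]
ft_force: [-0.3, 0.5, -1.7]
grip_width: 0.061
```

Run:
```python
from look import *
from pp import *
o=st();look('c7',(240,110),(290,160),110,3.5,dots=False)
plan([(p+[0,0,.17],Rg,.045,.1),(p+[0,0,.03],Rg,.045,.1),(p+[0,0,.006],Rg,.012,.1),(p+[0,0,.001],Rg,.005,.1)])
```

```text
t 26.35 p [0.5303 0.1005 0.2991] q [ 0.482  0.494  1.776 -1.18   1.216  0.615] g 0.061 F [-0.3  0.5 -1.7]
[[0.865, 0.434, -0.25], [0.501, -0.751, 0.43], [-0.001, -0.497, -0.868]]
[0.5303 0.1005 0.2991] [-0.3  0.5 -1.7] 0.061
rows 13 margin 0.28 jarclr 0.122 minz 0.035 speed frac 0.31 qend [ 0.76  0.99  1.64 -1.11  1.23  1.05]
[0.6, -1.9, 3.1, 0.0, 0.0, -0.0]
[1.3, -3.7, 6.2, 0.0, 0.0, -0.0]
[1.9, -5.6, 9.2, 0.0, 0.0, -0.001]
[2.6, -7.5, 12.3, 0.0, 0.0, -0.001]
[3.2, -9.4, 15.4, 0.0, 0.001, -0.001]
[3.2, -7.6, 18.4, 0.0, 0.001, -0.001]
[3.2, -5.9, 21.5, 0.0, 0.001, -0.001]
[3.2, -4.1, 24.5, 0.0, 0.001, -0.001]
[3.2, -2.4, 27.5, 0.0, 0.001, -0.001]
[3.2, -2.0, 28.2, 0.0, 0.001, -0.001]
[3.2, -1.6, 28.9, 0.0, 0.001, -0.001]
[3.2, -1.2, 29.6, 0.0, 0.001, -0.001]
[3.2, -1.0, 30.0, 0.0, 0.001, -0.001]
```

View pics/c7.png

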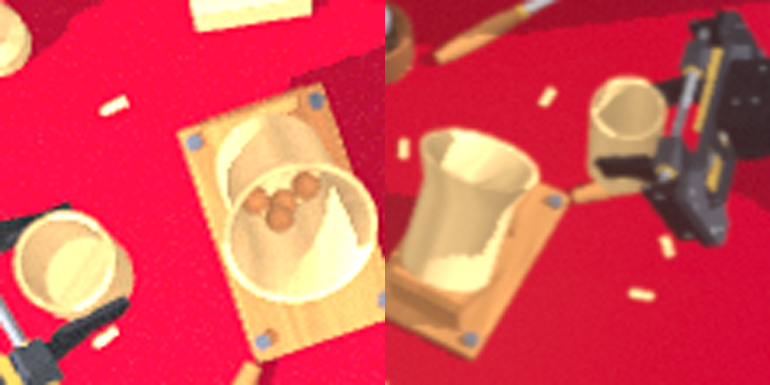

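All four balls show in the jar, around (280,200) in the crop, and the cup is empty. I'll set it back on its old spot.

carry_out(moves=[[0, 0.6, -1.9, 3.1, 0, 0, 0], [0, 1.3, -3.7, 6.2, 0, 0, 0], [0, 1.9, -5.6, 9.2, 0, 0, 0], [0, 2.6, -7.5, 12.3, 0, 0, 0], [0, 3.2, -9.4, 15.4, 0, 0, 0], [0, 3.2, -7.6, 18.4, 0, 0, 0], [0, 3.2, -5.9, 21.5, 0, 0, 0], [0, 3.2, -4.1, 24.5, 0, 0, 0], [0, 3.2, -2.4, 27.5, 0, 0, 0], [0, 3.2, -2, 28.2, 0, 0, 0], [0, 3.2, -1.6, 28.9, 0, 0, 0], [0, 3.2, -1.6, 28.9, 0, 0, 0], [0, 3.2, -1.6, 28.9, 0, 0, 0]])

```text
time: 27.75
position: [0.4798, 0.2529, 0.0583]
tool_rot: [0.933, 0.251, -0.065, -0.249]
ft_force: [0.5, 0.3, -1.9]
grip_width: 0.0613
```

Run:
```python
from look import *
o=st();print(p);rel(p,Rg);look('c8')
```

```text
t 27.75 p [0.4798 0.2529 0.0583] q [ 0.765  0.969  1.641 -1.101  1.241  1.028] g 0.0613 F [ 0.5  0.3 -1.9]
[[0.866, 0.436, -0.245], [0.5, -0.751, 0.432], [0.004, -0.496, -0.868]]
[0.47890329 0.25214759 0.04259084]
[-0.12, 0.8, 1.36, 0.001, -0.003, 0.001]
[0.4798 0.2529 0.0583] [ 0.5  0.3 -1.9] 0.0613
```

View pics/c8.png

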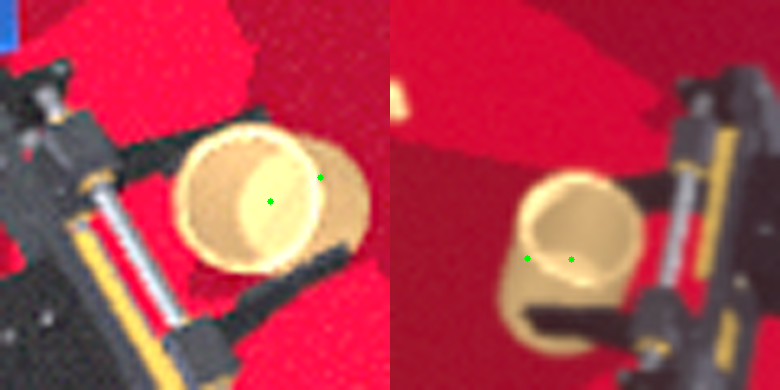

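carry_out(moves=[[0, 0, 0.3, 0.5, 0, 0, 0], [0, 0, 0.5, 0.9, 0, 0, 0], [0, 0, 0.65, 1.13, 0, 0, 0], [0, 0, 0.72, 1.25, 0, 0, 0], [0, 0, 0.76, 1.32, 0, 0, 0], [0, 0, 0.76, 1.32, 0, 0, 0]])

```text
time: 28.45
position: [0.479, 0.2525, 0.0426]
tool_rot: [0.934, 0.251, -0.065, -0.247]
ft_force: [-2.6, 2.1, 4.3]
grip_width: 0.0611
```

Run:
```python
from look import *
o=st();rel(p,Rg);look('c9')
```

```text
t 28.45 p [0.479  0.2525 0.0426] q [ 0.766  0.997  1.637 -1.108  1.233  1.049] g 0.0611 F [-2.6  2.1  4.3]
[[0.866, 0.436, -0.246], [0.5, -0.752, 0.429], [0.002, -0.495, -0.869]]
[-0.02, 0.02, -0.02, 0.003, -0.001, 0.0]
[0.479  0.2525 0.0426] [-2.6  2.1  4.3] 0.0611
```

View pics/c9.png

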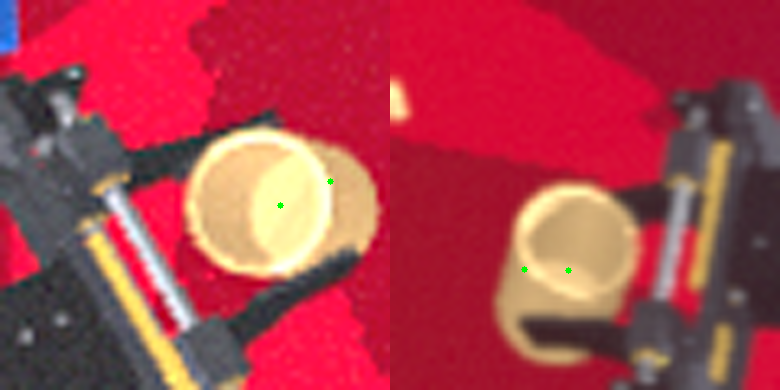

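The cup is standing: the upward force rose to 4.3 N and it is back at the original image position. Next I release and back straight out along the tool axis.

carry_out(moves=[[0.75, 0, 0, 0, 0, 0, 0], [0.85, 0, 0, 0, 0, 0, 0], [1, 0, 0, 0, 0, 0, 0], [1, 0, 0, 0, 0, 0, 0], [1, 0, 0, 0, 0, 0, 0], [1, 0, -2, 0, 0, 0, 0], [1, 0, -5, 0, 0, 0, 0], [1, 0, -9, 0, 0, 0, 0], [1, 0, -13, 0, 0, 0, 0], [1, 0, -15, -5, 0, 0, 0], [1, 0, -15, -10, 0, 0, 0], [1, 0, -15, -10, 0, 0, 0], [1, 0, -15, -10, 0, 0, 0]])

```text
time: 29.85
position: [0.4388, 0.322, 0.204]
tool_rot: [0.933, 0.25, -0.065, -0.25]
ft_force: [-0.0, 0.6, -0.4]
grip_width: 0.087
```

Run:
```python
from look import *
o=st();look('d1',(200,130),(270,130),130,3,dots=False)
for n in("top","scene"):cv2.imwrite(f"pics/d_{n}.png",robot.camera(n)[:,:,::-1])
```

```text
t 29.85 p [0.4388 0.322  0.204 ] q [ 0.892  0.756  1.536 -0.95   1.475  0.794] g 0.087 F [-0.   0.6 -0.4]
[[0.866, 0.435, -0.246], [0.499, -0.75, 0.433], [0.004, -0.498, -0.867]]
[0.4388 0.322  0.204 ] [-0.   0.6 -0.4] 0.087
```

View pics/d1.png

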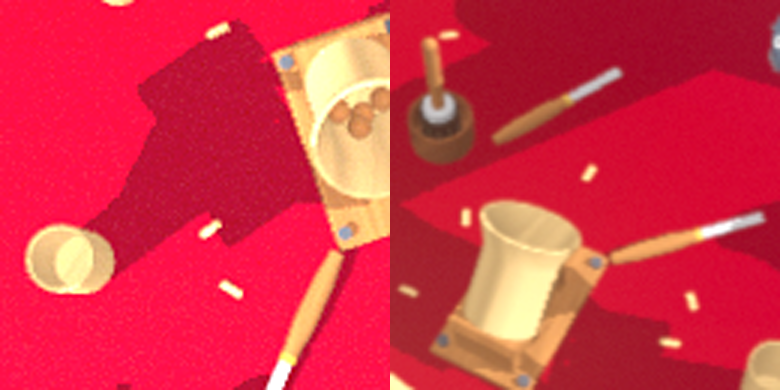

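View pics/d_top.png

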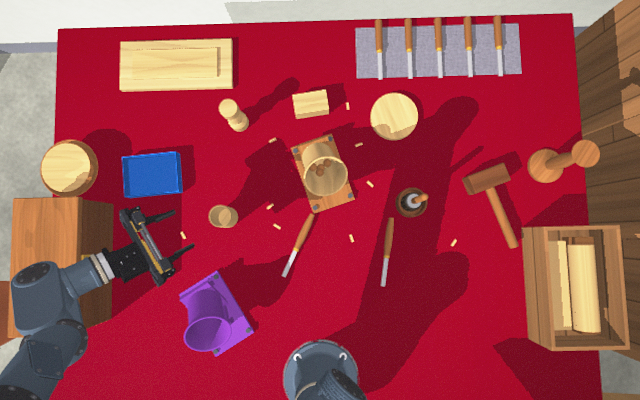

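The final picture shows four balls in the jar at (322,170), the empty cup at (222,216) and the brush in its holder at (411,202). The bystanders are where they began, and the arm is touching nothing. I'm handing in.

```bash
python3 -c "
from rig import robot
print(robot.hand_in())"
```

```text
the job is handed in; nothing more can be done
None
```

The job is done and handed in at about 30 s on the robot's clock; no verdict was reported.

**What I did:**
- **Brush:** I pushed it to the jar's floor three times, to about 2 mm by the measured pose. Between strokes I drew it up to about 79 mm above the floor, then stood it back in its holder.
- **Cup:** I tipped it to about 118° over the jar's mouth, and all four balls went in. I then set it back upright on its old spot and released it.

**Last checks:** The final pictures show four balls at the jar's floor, the cup empty and upright, the brush in its holder and the bystanders where they were. The open gripper is clear of everything.

**Disagreements:**
- **Fingertips:** In the pictures they stood about 25 mm further back than the stated tool geometry. The cup approach therefore had to go about 24 mm deeper than first planned. I did this in small steps, and the cup did not move.
- **Jar position:** The two camera views of the rim differed by about 3 to 4 mm, so I used the average.

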